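# Check the squeeze lever of a sauce dispenser

## Task

Before service, check the orange squeeze lever of the empty sauce dispenser: with the backs of the fingers press it in until it stops, still short of the black grip bar, hold it there for about two seconds, then ease it out gently (do not let it snap back) until it is fully out and you are clear of it. Then press the green button all the way down to log the check as passed, and let go of it. Grasp nothing, do not force the lever or touch the grip bar, and leave the red button, the cup under the spout, the shaker and the tin alone.

Things in the scene. Friction and masses are not known exactly. Their poses are not given: they have to be found in the camera images.
- dispenser: Fixed steel sauce dispenser. Origin: hopper axis at counter height; z up. Base plate 170 x 190 mm, 12 mm high; hopper of radius 58 mm, up to 299 mm high, over a metering body of radius 34 mm (100 to 156 mm high) and a spout; post at +x. Lever and grip bar stick out side by side to -y, centred 130 mm above the counter; lever pivot at x -2, y -40 mm.
- bar: Fixed black round grip bar of the dispenser, 26 mm diameter, lying level along the dispenser's y at x = +30 mm, from y = -65 to -191 mm in the dispenser's frame. Origin: on its axis, 130 mm out from the dispenser's axis and 130 mm above the counter. Not to be touched.
- blade (a point): Orange lever blade, 10 mm thick, 26 mm high (z 117 to 143 mm), 135 mm long. Origin: the place to press, mid-height on the front face (away from the bar), 105 mm from the pivot. +x: level, square into that face, the way to press. +y: along the blade to the pivot; the blade ends 43 mm beyond the origin at -y. The vertical pivot axis is at (+5, +105) mm in this frame. Clear space in front.
- lever (a joint): Lever angle about its upright pivot, rad: 0 = fully out (held by a spring), growing as it is pressed towards the bar; solid stop at 0.42, where it is parallel to the bar with 14 mm of free gap left. The press point needs about 3 N at first, 7 N just before the stop. It springs back hard if let go suddenly.
- green_button_top (a point): Centre of the top of the round green push button (cap 36 mm across) in a grey housing that stands on the counter; pressed straight down. Which of the green and red buttons is on which side varies.
- green_button (a joint): Travel of the green button, m: 0 = up, 0.006 = fully down at a spring force of 5 N; springs up again.
- red_button_top (a point): Centre of the top of the like red push button. Not to be pressed.
- red_button (a joint): Travel of the red button, m: 0 = up.
- cup: Loose steel portion cup, 60 mm across, 45 mm high, on the base plate under the spout. Origin: centre of its underside. Stays where it is.
- shaker: Loose amber glass spice shaker, 48 mm across, 85 mm high, nearer the robot than the lever. Origin: centre of its underside. Stays where it is.
- tin: Loose tin with a red band, 66 mm across, 75 mm high, beyond the buttons. Origin: centre of its underside. Stays where it is.
There are look-alikes about, which are no part of the job. Leave any yellow look-alike of the tin alone.

How it is judged:
On the way, in this order (a step that is already met when the one before it is completed fails the run):
1. the fingers hold the lever in at its stop for a second and a half (value of joint lever above 0.395 rad and contact force between the fingers and lever above 1 N), for 1.5 s.
2. the lever is back fully out and the fingers are off it (value of joint lever below 0.03 rad and contact force between the fingers and lever below 0.1 N), for 0.2 s.
3. the green button is pressed right down (value of joint green_button above 0.0048 m and value of joint lever below 0.03 rad), for 0.05 s.
At the end, for the whole second after the job is handed in: Lever fully out (within 0.03 rad), both buttons up (within 1.5 mm), cup, shaker and tin at rest within 15 mm of where they stood (value of joint lever below 0.03 rad and value of joint each of green_button, red_button below 0.0015 m and distance of each of cup, shaker, tin from where it was at the start of the episode below 0.015 m and linear speed of each of cup, shaker, tin below 0.02 m/s); the robot touches nothing.
It fails at once if the lever is let go and snaps back (faster than 2.5 rad/s) (velocity of joint lever below -2.5 rad/s).
It fails at once if the lever is forced (over 45 N) (contact force between any of the fingers, the arm and lever above 45 N).
It fails at once if the grip bar is touched (over 2 N) (contact force between any of the fingers, the arm and bar above 2 N).
It fails at once if the red button is pressed (value of joint red_button above 0.0025 m).
It fails at once if the cup, the shaker or the tin is moved by 15 mm or lifted (distance of any of cup, shaker, tin from where it was at the start of the episode above 0.015 m).
It also fails if it takes over 58 s, if anything falls off the work surface, if the arm or the gripper's body presses on something with over 40 N, if the wrist force passes 120 N, or if a joint passes its speed limit or range.

## Robot

A 6-joint arm with a two-finger parallel gripper is mounted at the origin on the work surface. World frame = base frame: x ahead of the robot, y to its left, z up, the work surface at z = 0. Lengths are in m, angles in rad, forces in N, time in s.
With the tool pointing down it reaches from about 0.35 to 0.925 m from the base axis. Payload 6.4 kg.
Tool frame: the origin (TCP) lies between the finger pads; the fingertips stand 8 mm ahead of it and the grasp point (between the pads) lies 11 mm behind it (tcp_to_tips is the distance from the TCP to the fingertips, in m); z points along the fingers, x is the direction in which the jaws open and shut, and the axes are right-handed (so a half turn about z gives the same grasp; the last joint's range is limited). The gripper opens to 94 mm and grips with 3 to 60 N. Pads are 16 mm wide; open, the fingers measure 119 mm over their backs; the gripper's body (75 mm by 177 mm) begins 78 mm behind the grasp point.
Start: joints at [-1.387, 0.245, 1.558, -0, 1.339, -0.174], TCP at [0.228, -0.609, 0.191] pointing down, gripper open.
Joint ranges: [-3.13, 3.13], [-1.02, 2.26], [0.13, 2.54], [-0.95, 4.09], [0.21, 2.88], [-2.74, 2.74]. Speed limits (rad/s): [2.57, 2.57, 3.14, 3.14, 3.14, 3.14].

## Interface

Orientations are given as a 3x3 rotation matrix whose columns are the frame's x, y, z axes.
In Python, from rig import get_obs, camera, camera_model, close_job, regions_of, tip_of, tcp_to_tips gives the robot as it stands. The module is installed in compiled form; this text tells all that it offers.
- The arm moves only by the tool arm_command, never from a script. Its argument "deltas" is a list of rows, each an object with "fingers": the closure in counts, from 0 (fully open) to 255 (shut); "travel": the shift along the tool's x, y, z as a fraction of full scale, a list of three; "delta_rot": the turn, a rotation vector about the tool's x, y, z as a fraction of full scale, a list of three. In form: [{"fingers": fingers, "travel": [tx, ty, tz], "delta_rot": [rx, ry, rz]}, ...]. A call has 1 to 5 rows; each row shifts and turns the commanded pose from where the row before left it, along the tool's axes as they then stand; what a row does not reach is not made up. Full scale, the value 1, is 0.04 m for a shift and 6 degrees for a turn. A row lasts 1/12 s, in which the tool goes at most 41.7 mm and 7.16 degrees, less where a joint would pass 70% of its speed; a pose out of reach is approached as far as the arm can. A call with a number of a shift or a turn outside -1 to 1 is refused whole. A call with a gripper value outside its range is refused whole. The fingers move at their own pace and stop on an object; "force" is the grip in N (left out, the last holds). Time passes only in rows, so rows that do not move let the fingers close. It gives the time, the measured TCP pose, the force and the opening at its end, in the units of the state.
- get_obs(): the state, without advancing time (a new reading comes with each control period).
- camera(name): name is "scene" or "top" or "wrist"; returns the picture (480x640x3 uint8, red, green, blue); there is no depth.
- camera_model(name): a dict with "intrinsics" (3x3 intrinsics, pixels), "D" ([k1, k2, p1, p2, k3] as OpenCV has them; the pictures are not rectified), "rvec" (rotation vector, rad) and "tvec" (3), from world to camera coordinates, as OpenCV has them. Camera axes: x right, y down, z forward; pixel columns grow to the right and rows downward; lengths in m; the calibration is good to about 2 mm. A picture is of the moment at which its call begins: read the wrist's pose just before it. camera_model takes no time and is no camera call; for the wrist camera it gives the pose at the moment of the call.
- close_job(): hands the job in, once; it reports no verdict.
Trained networks look in the newest picture that a camera, given by its name, has taken for a name from the list of things; names that differ only in an ending like _2 or _b are one class to them, and where a whole thing is asked for, a point or a joint stands for the part that bears it (a point fixed in the world has none). Each returns a list of dicts, best first, with "confidence" (0 to 1); they miss things now and then, are a little off and sometimes report something else, mostly with a low value. They report only what shows in the picture. A call takes as long as a camera call. They do not tell look-alikes from the thing itself.
- regions_of(camera, thing): "region" (480x640 bool, what is visible of it) and "centre" ([column, row] in pixels, amid what is visible of it).
- tip_of(camera, thing): "centre" ([column, row] in pixels: a listed point, or the origin of a listed thing).
The state is a dict: "t": time; "joints": joint angles; "qd": joint speeds; "joint_torque": joint torques, N m; "tcp_pos": TCP position; "orientation": TCP orientation; "contact_force": force on the tool from outside, world axes, zero at the start; "wrist_torque": the same for the moment, N m; "grip_width": finger opening in m.
Only numpy, scipy, OpenCV 4.12 (cv2) and the standard library are available. Lean on these libraries where they do the work, as an engineer would, in place of code of your own. Each camera call takes 0.05 s, during which the arm holds its last target.

## Working session

There is one attempt and no reset: what is moved stays moved. The work goes in short steps, Python scripts to look and compute and a tool call to move; the robot and the scene stay as the last step left them, time stands still between calls to the robot, and variables do not carry over. Pictures are saved under pics/ and viewed, and the job is handed in when it is done.

Besides the shell and the picture viewer there is one more tool, called after "Emit:" by a JSON object that holds its "fn" and its "kwargs", one argument or row to a line. arm_command: Moves the arm, as the interface text tells. Its arguments: {"type":"object","properties":{"deltas":{"type":"array","items":{"type":"object","properties":{"fingers":{"type":"number"},"travel":{"type":"array","items":{"type":"number"}},"delta_rot":{"type":"array","items":{"type":"number"}}}}},"force":{"type":"number"}},"required":["deltas"]}

```bash
mkdir -p pics; cat > h.py <<'E'
import numpy as np, cv2
from rig import *
def cm(n):
    m=camera_model(n);K=np.array(m["intrinsics"],float);D=np.array(m["D"],float);R=cv2.Rodrigues(np.array(m["rvec"],float))[0];t=np.array(m["tvec"],float).reshape(3)
    return K,D,R,t
def ray(n,px,M=None):
    K,D,R,t=M or cm(n)
    u=cv2.undistortPoints(np.array([[px]],float),K,D)[0,0]
    return -R.T@t, R.T@np.array([u[0],u[1],1.])
def onz(n,px,z,M=None):
    c,d=ray(n,px,M); return c+d*(z-c[2])/d[2]
def tri(obs):
    A=np.zeros((3,3));b=np.zeros(3)
    for c,d in obs:
        d=d/np.linalg.norm(d);P=np.eye(3)-np.outer(d,d);A+=P;b+=P@c
    return np.linalg.solve(A,b)
def proj(n,p,M=None):
    K,D,R,t=M or cm(n)
    return cv2.projectPoints(np.array(p,float).reshape(-1,1,3),cv2.Rodrigues(R)[0],t,K,D)[0].reshape(-1,2)
E
python3 - <<'E'
from h import *
np.set_printoptions(precision=4,suppress=True)
for n in ("scene","top"):
    im=camera(n); cv2.imwrite(f"pics/{n}0.png",im[:,:,::-1])
    for th in ("dispenser","bar","blade","green_button_top","red_button_top","cup","shaker","tin"):
        print(n,th,[(np.round(r["centre"],1),round(r["confidence"],2)) for r in tip_of(n,th)][:4])
o=get_obs();print(o)
E
```

```text
scene dispenser [(array([365.2, 389.7]), 0.85)]
scene bar [(array([318. , 293.3]), 0.72)]
scene blade [(array([288.6, 217.3]), 0.4)]
scene green_button_top [(array([300.3, 233.3]), 0.61)]
scene red_button_top [(array([290.2, 211.5]), 0.47), (array([318.2, 293.7]), 0.43)]
scene cup [(array([298.9, 232.2]), 0.75), (array([436.5, 288. ]), 0.67), (array([365.1, 384.3]), 0.61)]
scene shaker [(array([434.8, 288.7]), 0.74)]
scene tin [(array([230.3, 249.7]), 0.86), (array([179.9, 249.8]), 0.77), (array([203.1, 223.9]), 0.74), (array([247.9, 274.5]), 0.64)]
top dispenser [(array([200.4, 223.5]), 0.75)]
top bar [(array([243.2, 203.9]), 0.56)]
top blade [(array([242.8, 241.4]), 0.96)]
top green_button_top [(array([374.6, 259.3]), 0.44)]
top red_button_top [(array([410.5, 260.9]), 0.7)]
top cup []
top shaker [(array([254.7, 335.7]), 0.78)]
top tin [(array([394.5, 198.5]), 0.83), (array([414.3, 158.7]), 0.83), (array([353.7, 204.1]), 0.72), (array([437.6, 190.5]), 0.65)]
{'t': 0.9, 'joints': array([-1.3871,  0.2451,  1.5578,  0.    ,  1.3387, -0.1741]), 'qd': array([ 0.0014,  0.0009, -0.0011, -0.0019,  0.0023, -0.0005]), 'joint_torque': array([  0.0023, -41.5823, -31.4885,   0.0685,   0.0287,  -0.    ]), 'tcp_pos': array([ 0.2276, -0.6088,  0.1911]), 'orientation': array([[ 0.3502, -0.9367,  0.    ],
       [-0.9367, -0.3502,  0.0001],
       [-0.    , -0.    , -1.    ]]), 'contact_force': array([-0.4811,  0.2852,  0.0814]), 'wrist_torque': array([-0.0125,  0.0009, -0.0391]), 'grip_width': 0.09422550553980664}
```

View pics/scene0.png

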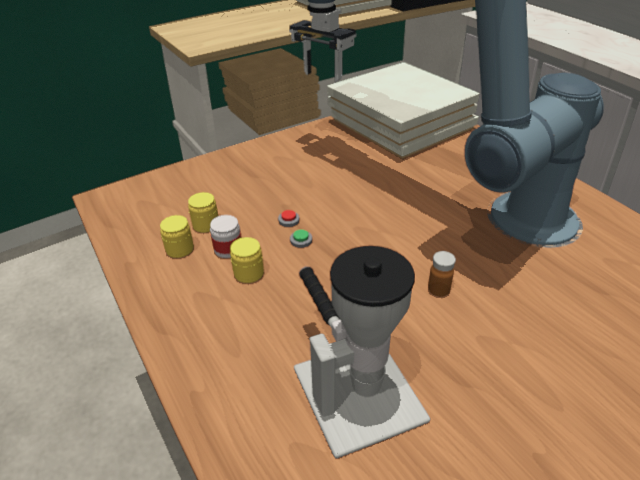

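View pics/top0.png

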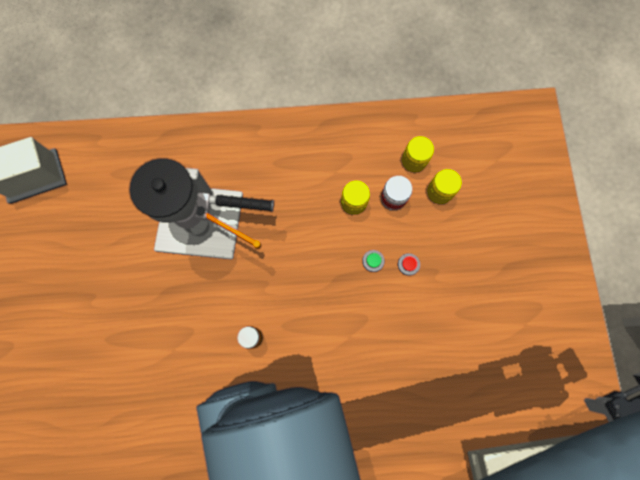

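The scene shows green at about (301,237), red at (289,217), and the shaker at (441,275). In the top view the orange blade runs (207,213)→(260,245), the bar (217,202)→(272,206), green is at (374,260) and red at (409,264).

```bash
python3 - <<'E'
from h import *
np.set_printoptions(precision=4,suppress=True)
im=cv2.imread("pics/top0.png"); cv2.imwrite("pics/topz.png",cv2.resize(im[140:290,120:320],(800,600),interpolation=cv2.INTER_CUBIC))
sc=cv2.imread("pics/scene0.png"); cv2.imwrite("pics/scenez.png",cv2.resize(sc[240:465,270:570][:, :],(800,600),interpolation=cv2.INTER_CUBIC))
hsv=cv2.cvtColor(im,cv2.COLOR_BGR2HSV)
def blobs(h,lo,hi,smin=150,vmin=60):
    m=cv2.inRange(h,(lo,smin,vmin),(hi,255,255));n,l,s,c=cv2.connectedComponentsWithStats(m)
    return [(s[i],c[i]) for i in range(1,n) if s[i,4]>25]
for nm,g in(("top",im),("scene",sc)):
    h=cv2.cvtColor(g,cv2.COLOR_BGR2HSV)
    print(nm,"green",blobs(h,50,80,120)); 
    print(nm,"red",blobs(h,0,4,190,120))
G=[(374,260),(301,237)]
for n,p in (("top",(373.7,260.5)),("scene",(301,237))): print(n,onz(n,p,0.03))
print("bar",[onz("top",p,.13) for p in((217,202),(272,206))])
print("blade",[onz("top",p,.143) for p in((207,213),(260,245))])
print("shaker",onz("top",(249,338),.085),"tin",onz("top",(398,190),.075))
print("base",[onz("top",p,.012) for p in((242,191),(234,258),(155,250))])
E
```

```text
top green [(array([367, 253,  14,  14, 159], dtype=int32), array([373.522 , 259.7484]))]
top red [(array([403, 257,  13,  13, 136], dtype=int32), array([409.1103, 263.2647]))]
scene green [(array([294, 230,  14,  11, 125], dtype=int32), array([300.472, 235.12 ]))]
scene red []
top [ 0.5214 -0.2359  0.03  ]
scene [ 0.5383 -0.2149  0.03  ]
bar [array([0.657 , 0.1041, 0.13  ]), array([ 0.6394, -0.0144,  0.13  ])]
blade [array([0.6297, 0.1232, 0.143 ]), array([0.5518, 0.0138, 0.143 ])]
shaker [0.3648 0.0523 0.085 ] tin [ 0.674  -0.3019  0.075 ]
base [array([0.7204, 0.0668, 0.012 ]), array([0.5544, 0.0916, 0.012 ]), array([0.5874, 0.2778, 0.012 ])]
```

View pics/topz.png

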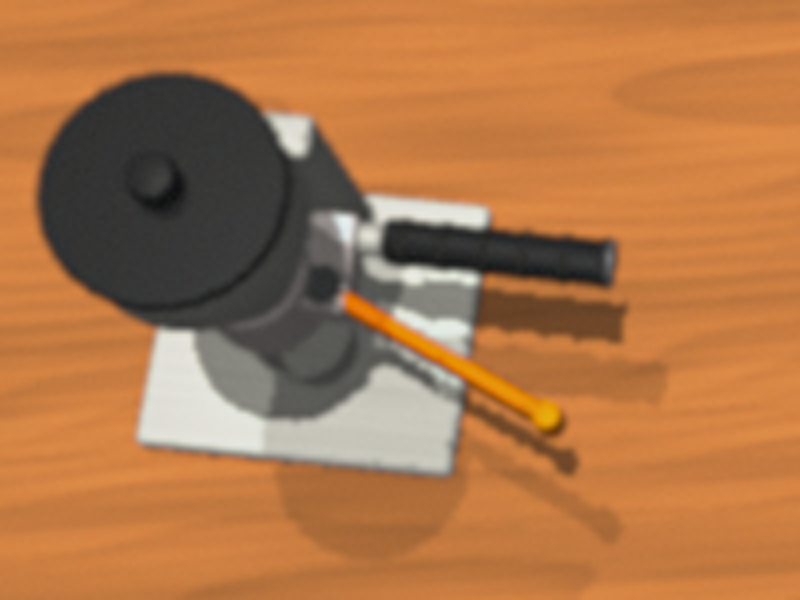

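View pics/scenez.png

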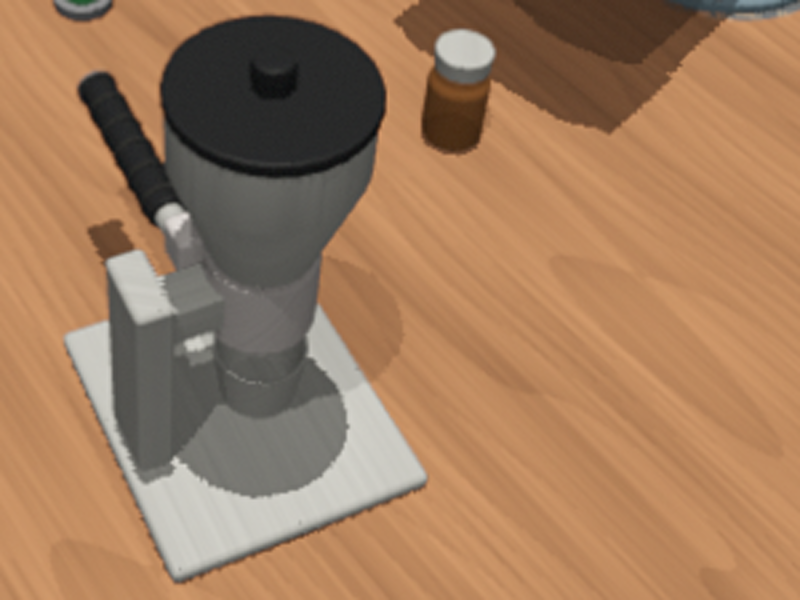

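```bash
cat > fit.py <<'E'
from h import *
from scipy.optimize import least_squares
np.set_printoptions(precision=4,suppress=True)
M={n:cm(n) for n in("top","scene")}
g=tri([ray("top",(373.5,259.75)),ray("scene",(300.5,235.1))]);print("green",g,proj("top",g),proj("scene",g))
hx,hy=.085,.095
F=[("top",(242.5,192),'b',(hx,-hy,.012)),("top",(232.5,258.2),'b',(-hx,-hy,.012)),("top",(154.3,250.8),'b',(-hx,hy,.012)),
("scene",(294.75,367.5),'b',(hx,-hy,.012)),("scene",(336.8,457.5),'b',(hx,hy,.012)),("scene",(429.8,421.1),'b',(-hx,hy,.012)),
("top",(273,205.7),'d',(.03,-.191,.13)),("scene",(306.4,270.7),'d',(.03,-.191,.13)),("top",(161,187.2),'d',(0,0,.297)),("scene",(372.5,275),'d',(0,0,.297))]
def res(v,full=False):
    x,y,a,bx,by=v;c,s=np.cos(a),np.sin(a);r=[]
    for n,p,k,q in F:
        q=np.array(q)+(np.array([bx,by,0]) if k=='b' else 0)
        w=np.array([x+c*q[0]-s*q[1],y+s*q[0]+c*q[1],q[2]])
        r.append(proj(n,w,M[n])[0]-p)
    return np.array(r) if full else np.ravel(r)
s=least_squares(res,[.65,.17,-.15,0,0],loss="soft_l1");print(s.x);print(res(s.x,True))
x,y,a=s.x[:3]
def W(p):
    c,s_=np.cos(a),np.sin(a);return np.array([x+c*p[0]-s_*p[1],y+s_*p[0]+c*p[1],p[2]])
piv=np.array([-.002,-.040])
for th in(0,.42):
    phi=-(.42-th) # lever rotated about pivot: at th=.42 along -y
    R=np.array([[np.cos(phi),-np.sin(phi)],[np.sin(phi),np.cos(phi)]])
    f=lambda q:np.r_[piv+R@np.array(q),.13]
    print(th,"press",W(f((-.005,-.105))),"end",W(f((0,-.148))),"+x yaw",a+phi, proj("top",W(f((0,-.148)))),"pivot",W(np.r_[piv,.13]))
E
python3 fit.py; python3 - <<'E'
from h import *
im=camera("wrist");cv2.imwrite("pics/w0.png",im[:,:,::-1])
E
```

```text
green [ 0.5262 -0.238   0.0147] [[373.606  259.5923]] [[300.691 235.144]]
[ 0.6437  0.1756 -0.1768  0.0105  0.0037]
[[ -1.3853  -1.4538]
 [ -1.5504   0.0576]
 [ -2.7273  -0.6832]
 [ -1.0043  -2.7977]
 [ -0.531   -0.6914]
 [  3.3389  -2.5915]
 [  0.4793   0.0938]
 [ -0.4777  -0.1366]
 [ -3.78    -3.7   ]
 [  0.7481 -14.0829]]
0 press [0.5715 0.0526 0.13  ] end [0.5515 0.0142 0.13  ] +x yaw -0.5967778085366439 [[260.5894 246.4683]] pivot [0.6347 0.1366 0.13  ]
0.42 press [0.6113 0.0341 0.13  ] end [ 0.6087 -0.0091  0.13  ] +x yaw -0.1767778085366439 [[270.2273 219.8159]] pivot [0.6347 0.1366 0.13  ]
```

View pics/w0.png

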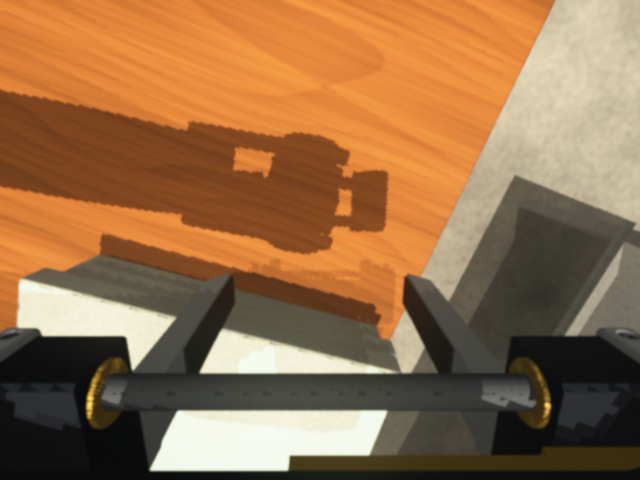

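```bash
sed -i 's/x,y,a,bx,by=v/x,y,a,bx,by,lz=v/; s/q=np.array(q)+(np/q=np.array(q if q[2]<.2 else (0,0,lz))+(np/; s/-.15,0,0\]/-.15,0,0,.27]/' fit.py; python3 fit.py
```

```text
green [ 0.5262 -0.238   0.0147] [[373.606  259.5923]] [[300.691 235.144]]
[ 0.6445  0.1769 -0.1791  0.0099  0.0025  0.273 ]
[[-1.3715 -1.3525]
 [-1.7019  0.1489]
 [-2.8479 -0.7734]
 [-0.8818 -2.872 ]
 [-0.6616 -0.6879]
 [ 3.3422 -2.3909]
 [-0.102  -0.0302]
 [-0.2978  0.3339]
 [ 0.0299  0.395 ]
 [-0.0104 -0.1358]]
0 press [0.5721 0.054  0.13  ] end [0.552  0.0156 0.13  ] +x yaw -0.5991014097103584 [[259.8988 246.3119]] pivot [0.6354 0.1379 0.13  ]
0.42 press [0.6118 0.0354 0.13  ] end [ 0.609  -0.0078  0.13  ] +x yaw -0.17910140971035846 [[269.6082 219.6836]] pivot [0.6354 0.1379 0.13  ]
```

```bash
cat > plan.py <<'E'
import sys
from h import *
def plan(tp,yaw,n):
    o=get_obs();p=np.array(o["tcp_pos"]);R=np.array(o["orientation"]);tp=np.array(tp)
    Rt=np.array([[np.cos(yaw),np.sin(yaw),0],[np.sin(yaw),-np.cos(yaw),0],[0,0,-1]])
    rv=cv2.Rodrigues(R.T@Rt)[0].ravel()/n
    step=(tp-p)/n
    print("total",R.T@(tp-p)/.04,"rot/6deg",rv*n/np.radians(6))
    for i in range(n):
        Ri=R@cv2.Rodrigues(rv*i)[0]
        print(i,np.round(Ri.T@step/.04,3),np.round(rv/np.radians(6),3))
if __name__=="__main__":
    a=list(map(float,sys.argv[1:]));plan(a[:3],a[3],int(a[4]))
E
python3 plan.py 0.50 0.04 0.23 -0.6 20
python3 -c "
from h import *
K,D,R,t=cm('wrist');o=get_obs();print(o['orientation'].T@(-R.T@t-o['tcp_pos']),o['orientation'].T@R.T)"
```

```text
total [-12.8097159  -12.0576913   -0.97074534] rot/6deg [-1.50289917e-04 -5.79703252e-04 -5.85387654e+00]
0 [-0.64  -0.603 -0.049] [-0.    -0.    -0.293]
1 [-0.622 -0.622 -0.049] [-0.    -0.    -0.293]
2 [-0.602 -0.641 -0.049] [-0.    -0.    -0.293]
3 [-0.582 -0.659 -0.049] [-0.    -0.    -0.293]
4 [-0.562 -0.677 -0.049] [-0.    -0.    -0.293]
5 [-0.541 -0.694 -0.049] [-0.    -0.    -0.293]
6 [-0.519 -0.71  -0.049] [-0.    -0.    -0.293]
7 [-0.497 -0.725 -0.049] [-0.    -0.    -0.293]
8 [-0.475 -0.74  -0.049] [-0.    -0.    -0.293]
9 [-0.452 -0.755 -0.049] [-0.    -0.    -0.293]
10 [-0.429 -0.768 -0.049] [-0.    -0.    -0.293]
11 [-0.405 -0.781 -0.049] [-0.    -0.    -0.293]
12 [-0.381 -0.793 -0.049] [-0.    -0.    -0.293]
13 [-0.356 -0.804 -0.049] [-0.    -0.    -0.293]
14 [-0.332 -0.815 -0.049] [-0.    -0.    -0.293]
15 [-0.306 -0.824 -0.049] [-0.    -0.    -0.293]
16 [-0.281 -0.833 -0.049] [-0.    -0.    -0.293]
17 [-0.255 -0.842 -0.049] [-0.    -0.    -0.293]
18 [-0.229 -0.849 -0.049] [-0.    -0.    -0.293]
19 [-0.203 -0.856 -0.049] [-0.    -0.    -0.293]
[ 0.00092163 -0.08016997 -0.19283204] [[ 9.99999990e-01  5.65948145e-06 -1.41974717e-04]
 [ 3.36348289e-05  9.61378349e-01  2.75230212e-01]
 [ 1.38049079e-04 -2.75230214e-01  9.61378339e-01]]
```

Emit:
{"fn": "arm_command", "kwargs": {
  "deltas": [
    {"fingers": 255,"travel": [-0.64,-0.6,-0.05],"delta_rot": [0,0,-0.29]},
    {"fingers": 255,"travel": [-0.62,-0.62,-0.05],"delta_rot": [0,0,-0.29]},
    {"fingers": 255,"travel": [-0.6,-0.64,-0.05],"delta_rot": [0,0,-0.29]},
    {"fingers": 255,"travel": [-0.58,-0.66,-0.05],"delta_rot": [0,0,-0.29]},
    {"fingers": 255,"travel": [-0.56,-0.68,-0.05],"delta_rot": [0,0,-0.29]}
  ]
}}

```text
t: 1.37
tcp_pos: [0.2962, -0.4455, 0.2012]
orientation: [[0.489, -0.872, 0.0], [-0.872, -0.489, -0.0], [0.0, -0.0, -1.0]]
contact_force: [-0.2, -0.1, 0.6]
grip_width: 0.0641
```

Emit:
{"fn": "arm_command", "kwargs": {
  "deltas": [
    {"fingers": 255,"travel": [-0.54,-0.69,-0.05],"delta_rot": [0,0,-0.29]},
    {"fingers": 255,"travel": [-0.52,-0.71,-0.05],"delta_rot": [0,0,-0.29]},
    {"fingers": 255,"travel": [-0.5,-0.73,-0.05],"delta_rot": [0,0,-0.29]},
    {"fingers": 255,"travel": [-0.48,-0.74,-0.05],"delta_rot": [0,0,-0.29]},
    {"fingers": 255,"travel": [-0.45,-0.76,-0.05],"delta_rot": [0,0,-0.29]}
  ]
}}

```text
t: 1.78
tcp_pos: [0.3647, -0.283, 0.2114]
orientation: [[0.615, -0.788, 0.0], [-0.788, -0.615, -0.0], [0.001, -0.0, -1.0]]
contact_force: [0.3, 0.4, 0.3]
grip_width: 0.0308
```

Emit:
{"fn": "arm_command", "kwargs": {
  "deltas": [
    {"fingers": 255,"travel": [-0.43,-0.77,-0.05],"delta_rot": [0,0,-0.29]},
    {"fingers": 255,"travel": [-0.41,-0.78,-0.05],"delta_rot": [0,0,-0.29]},
    {"fingers": 255,"travel": [-0.38,-0.79,-0.05],"delta_rot": [0,0,-0.29]},
    {"fingers": 255,"travel": [-0.36,-0.8,-0.05],"delta_rot": [0,0,-0.29]},
    {"fingers": 255,"travel": [-0.33,-0.82,-0.05],"delta_rot": [0,0,-0.29]}
  ]
}}

```text
t: 2.2
tcp_pos: [0.4332, -0.1208, 0.2216]
orientation: [[0.727, -0.686, 0.001], [-0.686, -0.727, -0.001], [0.001, -0.0, -1.0]]
contact_force: [0.6, -0.1, -0.0]
grip_width: 0.0008
```

Emit:
{"fn": "arm_command", "kwargs": {
  "deltas": [
    {"fingers": 255,"travel": [-0.31,-0.82,-0.05],"delta_rot": [0,0,-0.29]},
    {"fingers": 255,"travel": [-0.28,-0.83,-0.05],"delta_rot": [0,0,-0.29]},
    {"fingers": 255,"travel": [-0.26,-0.84,-0.05],"delta_rot": [0,0,-0.29]},
    {"fingers": 255,"travel": [-0.23,-0.85,-0.05],"delta_rot": [0,0,-0.29]},
    {"fingers": 255,"travel": [-0.2,-0.86,-0.05],"delta_rot": [0,0,-0.29]}
  ]
}}

```text
t: 2.62
tcp_pos: [0.5018, 0.0413, 0.2316]
orientation: [[0.823, -0.568, 0.001], [-0.568, -0.823, -0.0], [0.001, -0.0, -1.0]]
contact_force: [0.3, -0.5, -0.7]
grip_width: 0.0006
```

```bash
python3 - <<'E'
from h import *
M=cm("wrist");im=camera("wrist");cv2.imwrite("pics/w1.png",im[:,:,::-1]);o=get_obs();print(o["tcp_pos"],o["contact_force"],o["grip_width"])
np.savez("pics/w1.npz",*M)
for p in [(.5721,.054,.13),(.552,.0156,.13),(.6354,.1379,.13)]:print(proj("wrist",p))
print(tip_of("wrist","blade"))
E
```

```text
[0.50331291 0.04576921 0.2320145 ] [-0.96081387  2.9310459   0.01565055] 0.0005702656233272637
[[379.591467   181.90108008]]
[[382.99981397 231.55387102]]
[[392.84330207  42.39510728]]
[{'centre': [378.8, 172.8], 'confidence': 0.91}]
```

View pics/w1.png

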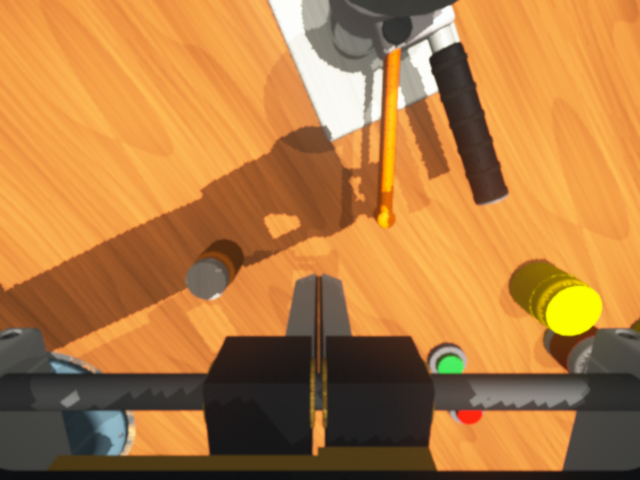

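```bash
python3 - <<'E'
from h import *
camera("wrist")
M=cm("wrist");im=camera("wrist");cv2.imwrite("pics/w2.png",im[:,:,::-1]);o=get_obs();print(o["tcp_pos"],o["contact_force"],o["t"])
P=[(.5721,.054,.13),(.552,.0156,.13),(.6354,.1379,.13),(.5262,-.238,.0147)]
print(proj("wrist",P,M))
g=im[:,:,::-1].copy()
h=cv2.cvtColor(g,cv2.COLOR_BGR2HSV);m=cv2.inRange(h,(8,225,200),(24,255,255));m[:,:360]=0;m[:,420:]=0;m[240:]=0
ys,xs=np.nonzero(m)
for r in range(40,235,12):
    x=np.nonzero(m[r])[0]; print(r,(x.min(),x.max(),len(x)) if len(x) else None)
for q in P: 
    u=proj("wrist",q,M)[0].astype(int);cv2.circle(g,tuple(map(int,u)),3,(255,0,0),1)
cv2.imwrite("pics/w2z.png",cv2.resize(g[0:260,270:570],(690,598)))
np.savez("pics/w2.npz",*M)
E
```

```text
[0.50131863 0.03997841 0.23109301] [-0.27494346 -0.50916395 -0.09537028] 2.8167
[[378.36645188 175.68238176]
 [381.97492564 225.88702195]
 [391.26355202  34.08413371]
 [448.74103074 365.39389672]]
40 None
52 (np.int64(394), np.int64(399), 6)
64 (np.int64(389), np.int64(398), 10)
76 (np.int64(389), np.int64(397), 9)
88 (np.int64(389), np.int64(396), 8)
100 (np.int64(388), np.int64(395), 8)
112 (np.int64(387), np.int64(396), 10)
124 (np.int64(386), np.int64(395), 10)
136 (np.int64(385), np.int64(395), 11)
148 (np.int64(384), np.int64(394), 11)
160 (np.int64(383), np.int64(394), 12)
172 (np.int64(383), np.int64(393), 11)
184 (np.int64(382), np.int64(392), 11)
196 (np.int64(384), np.int64(391), 8)
208 (np.int64(381), np.int64(391), 11)
220 (np.int64(377), np.int64(394), 13)
232 None
```

View pics/w2z.png

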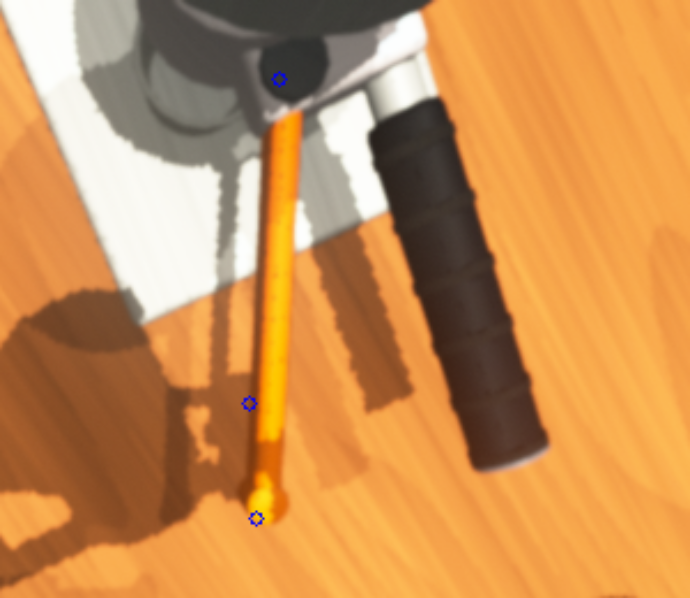

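```bash
python3 plan.py 0.531 0.064 0.122 -0.6 5
```

```text
total [ 0.2698552  -0.91709505  2.72684448] rot/6deg [ 0.00487851  0.00045368 -0.0376533 ]
0 [ 0.054 -0.183  0.545] [ 0.001  0.    -0.008]
1 [ 0.054 -0.183  0.545] [ 0.001  0.    -0.008]
2 [ 0.054 -0.183  0.545] [ 0.001  0.    -0.008]
3 [ 0.054 -0.183  0.545] [ 0.001  0.    -0.008]
4 [ 0.055 -0.183  0.545] [ 0.001  0.    -0.008]
```

Emit:
{"fn": "arm_command", "kwargs": {
  "deltas": [
    {"fingers": 255,"travel": [0.05,-0.18,0.5],"delta_rot": [0,0,0]},
    {"fingers": 255,"travel": [0.05,-0.18,0.5],"delta_rot": [0,0,0]},
    {"fingers": 255,"travel": [0.05,-0.18,0.6],"delta_rot": [0,0,0]},
    {"fingers": 255,"travel": [0.06,-0.18,0.6],"delta_rot": [0,0,0]},
    {"fingers": 255,"travel": [0.06,-0.2,0.52],"delta_rot": [0,0,-0.04]}
  ]
}}

```text
t: 3.23
tcp_pos: [0.5307, 0.0621, 0.1208]
orientation: [[0.823, -0.568, -0.001], [-0.568, -0.823, -0.0], [-0.001, 0.001, -1.0]]
contact_force: [-1.3, 0.3, -0.2]
grip_width: 0.0006
```

Emit:
{"fn": "arm_command", "kwargs": {
  "deltas": [
    {"fingers": 255,"travel": [0.1,0,0],"delta_rot": [0,0,0]},
    {"fingers": 255,"travel": [0.1,0,0],"delta_rot": [0,0,0]},
    {"fingers": 255,"travel": [0.1,0,0],"delta_rot": [0,0,0]},
    {"fingers": 255,"travel": [0.1,0,0],"delta_rot": [0,0,0]},
    {"fingers": 255,"travel": [0,0,0],"delta_rot": [0,0,0]}
  ]
}}

```text
t: 3.65
tcp_pos: [0.546, 0.0533, 0.1243]
orientation: [[0.824, -0.567, 0.003], [-0.567, -0.824, -0.001], [0.003, -0.001, -1.0]]
contact_force: [0.8, -0.3, 0.4]
grip_width: 0.0007
```

```bash
python3 - <<'E'
from h import *
for n in("wrist","top"):
    im=camera(n);cv2.imwrite(f"pics/{n}3.png",im[:,:,::-1])
o=get_obs();print(o["tcp_pos"],o["contact_force"],o["t"])
im=cv2.imread("pics/top3.png"); cv2.imwrite("pics/top3z.png",cv2.resize(im[140:290,120:320],(800,600),interpolation=cv2.INTER_CUBIC))
E
```

```text
[0.54510982 0.05403259 0.12355752] [-0.80291891 -0.1695223   0.15025954] 3.75
```

View pics/wrist3.png

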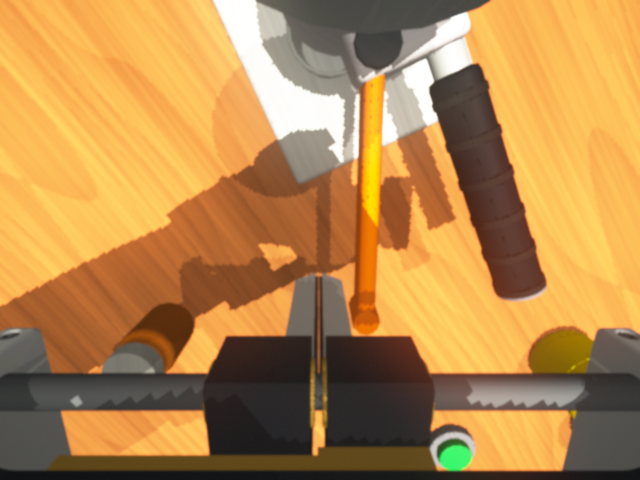

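View pics/top3z.png

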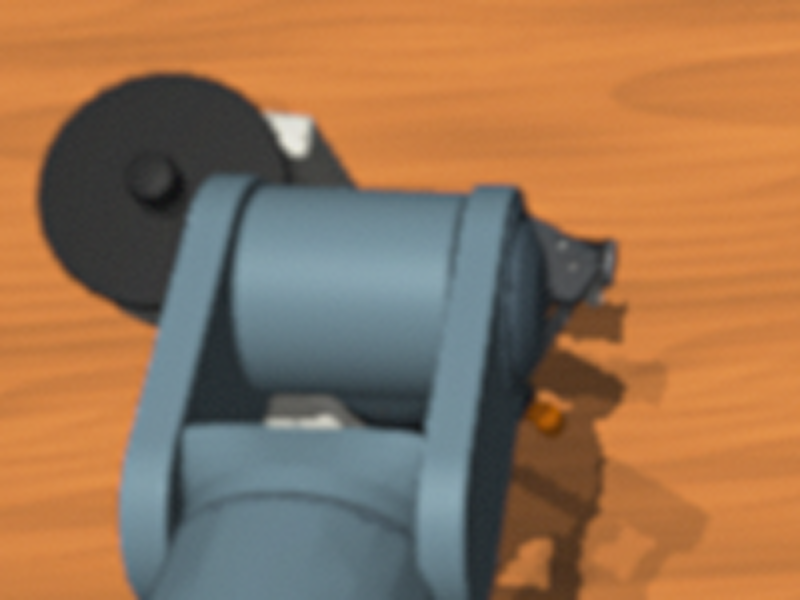

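Emit:
{"fn": "arm_command", "kwargs": {
  "deltas": [
    {"fingers": 255,"travel": [0.05,0,0],"delta_rot": [0,0,0]},
    {"fingers": 255,"travel": [0.05,0,0],"delta_rot": [0,0,0]},
    {"fingers": 255,"travel": [0.05,0,0],"delta_rot": [0,0,0]},
    {"fingers": 255,"travel": [0.05,0,0],"delta_rot": [0,0,0]},
    {"fingers": 255,"travel": [0,0,0],"delta_rot": [0,0,0]}
  ]
}}

```text
t: 4.17
tcp_pos: [0.5513, 0.0498, 0.1224]
orientation: [[0.824, -0.566, 0.0], [-0.566, -0.824, -0.0], [0.0, -0.0, -1.0]]
contact_force: [0.6, 0.6, 0.2]
grip_width: -0.0001
```

Emit:
{"fn": "arm_command", "kwargs": {
  "deltas": [
    {"fingers": 255,"travel": [0.05,0,0],"delta_rot": [0,0,0]},
    {"fingers": 255,"travel": [0.05,0,0],"delta_rot": [0,0,0]},
    {"fingers": 255,"travel": [0.05,0,0],"delta_rot": [0,0,0]},
    {"fingers": 255,"travel": [0,0,0],"delta_rot": [0,0,0]}
  ]
}}

```text
t: 4.5
tcp_pos: [0.5562, 0.0465, 0.1223]
orientation: [[0.824, -0.566, -0.0], [-0.566, -0.824, 0.0], [-0.0, -0.0, -1.0]]
contact_force: [-0.3, 0.1, 0.1]
grip_width: 0.0003
```

Emit:
{"fn": "arm_command", "kwargs": {
  "deltas": [
    {"fingers": 255,"travel": [0.07,0,0],"delta_rot": [0,0,0]},
    {"fingers": 255,"travel": [0.07,0,0],"delta_rot": [0,0,0]},
    {"fingers": 255,"travel": [0.07,0,0],"delta_rot": [0,0,0]},
    {"fingers": 255,"travel": [0,0,0],"delta_rot": [0,0,0]}
  ]
}}

```text
t: 4.83
tcp_pos: [0.5628, 0.0418, 0.1222]
orientation: [[0.824, -0.566, -0.001], [-0.566, -0.824, 0.0], [-0.001, 0.0, -1.0]]
contact_force: [-2.8, 1.2, 0.2]
grip_width: 0.0006
```

Emit:
{"fn": "arm_command", "kwargs": {
  "deltas": [
    {"fingers": 255,"travel": [0.1,0.015,0],"delta_rot": [0,0,-0.33]},
    {"fingers": 255,"travel": [0.1,0.015,0],"delta_rot": [0,0,-0.33]},
    {"fingers": 255,"travel": [0.1,0.015,0],"delta_rot": [0,0,-0.33]},
    {"fingers": 255,"travel": [0.1,0.015,0],"delta_rot": [0,0,-0.33]},
    {"fingers": 255,"travel": [0,0,0],"delta_rot": [0,0,0]}
  ]
}}

```text
t: 5.25
tcp_pos: [0.5755, 0.032, 0.1224]
orientation: [[0.895, -0.447, -0.0], [-0.447, -0.895, 0.002], [-0.001, -0.001, -1.0]]
contact_force: [-3.3, 5.1, 2.2]
grip_width: 0.0004
```

Emit:
{"fn": "arm_command", "kwargs": {
  "deltas": [
    {"fingers": 255,"travel": [0.1,0.015,0],"delta_rot": [0,0,-0.33]},
    {"fingers": 255,"travel": [0.1,0.015,0],"delta_rot": [0,0,-0.33]},
    {"fingers": 255,"travel": [0.1,0.015,0],"delta_rot": [0,0,-0.33]},
    {"fingers": 255,"travel": [0,0,0],"delta_rot": [0,0,0]}
  ]
}}

```text
t: 5.58
tcp_pos: [0.5855, 0.0256, 0.1226]
orientation: [[0.936, -0.352, -0.0], [-0.352, -0.936, 0.002], [-0.001, -0.002, -1.0]]
contact_force: [-4.3, 5.7, 3.2]
grip_width: 0.0004
```

```bash
python3 - <<'E'
from h import *
im=camera("wrist");cv2.imwrite(f"pics/w4.png",im[:,:,::-1])
o=get_obs();print(o["tcp_pos"],o["contact_force"],o["t"])
E
```

```text
[0.58529473 0.02572762 0.12253189] [-3.3216539   4.4006439   2.35741039] 5.6333
```

View pics/w4.png

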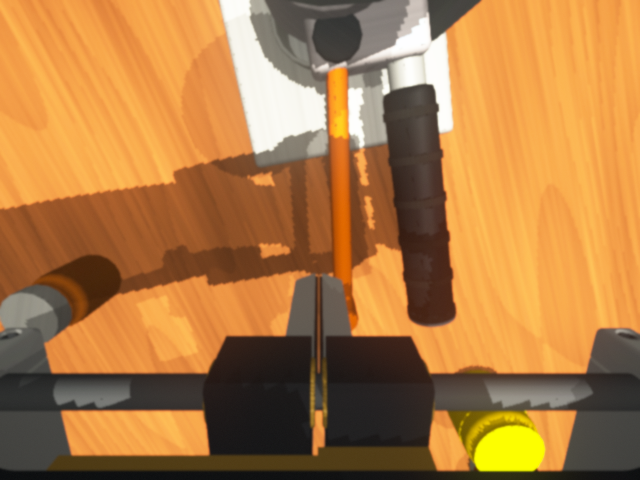

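```bash
cat > ang.py <<'E'
from h import *
def ang(f,M,show=False):
    im=cv2.imread(f);h=cv2.cvtColor(im,cv2.COLOR_BGR2HSV)
    # bar: dark, lever: orange
    mo=cv2.inRange(h,(6,225,120),(24,255,255)); md=cv2.inRange(h,(0,0,0),(180,140,75))
    out={}
    for nm,m,x0,x1,z in(("lever",mo,322,365,.143),("bar",md,380,470,.13)):
        L=[]
        for r in range(100,272,4):
            x=np.nonzero(m[r,x0:x1])[0]
            if len(x)>4:
                x=x[np.abs(x-np.median(x))<30]; L.append(onz("wrist",(x0+(x.min()+x.max())/2,r),z,M)[:2])
        v=cv2.fitLine(np.array(L,np.float32),cv2.DIST_HUBER,0,.01,.01).ravel()
        if v[1]>0:v[:2]*=-1
        out[nm]=np.degrees(np.arctan2(v[1],v[0]));print(nm,len(L),v,out[nm])
    print("rel rad",np.radians(out["bar"]-out["lever"]))
if __name__=="__main__":
    import sys; ang(sys.argv[1],cm("wrist"))
E
python3 ang.py pics/w4.png
```

```text
lever 27 [-0.31871688 -0.94785     0.6136261   0.06756289] -108.585335
bar 39 [-0.15230994 -0.9883328   0.6531272   0.07137286] -98.76081
rel rad 0.17147028
```

Emit:
{"fn": "arm_command", "kwargs": {
  "deltas": [
    {"fingers": 255,"travel": [0.1,0.015,0],"delta_rot": [0,0,-0.33]},
    {"fingers": 255,"travel": [0.1,0.015,0],"delta_rot": [0,0,-0.33]},
    {"fingers": 255,"travel": [0.1,0.015,0],"delta_rot": [0,0,-0.33]},
    {"fingers": 255,"travel": [0,0,0],"delta_rot": [0,0,0]}
  ]
}}

```text
t: 5.97
tcp_pos: [0.5961, 0.0204, 0.1226]
orientation: [[0.968, -0.253, -0.001], [-0.253, -0.968, 0.002], [-0.002, -0.002, -1.0]]
contact_force: [-3.2, 5.5, 3.9]
grip_width: 0.0006
```

Emit:
{"fn": "arm_command", "kwargs": {
  "deltas": [
    {"fingers": 255,"travel": [0.05,0.01,0],"delta_rot": [0,0,-0.16]},
    {"fingers": 255,"travel": [0,0,0],"delta_rot": [0,0,0]}
  ]
}}

```text
t: 6.13
tcp_pos: [0.5977, 0.0198, 0.1226]
orientation: [[0.971, -0.237, -0.001], [-0.237, -0.971, 0.003], [-0.002, -0.002, -1.0]]
contact_force: [-4.3, 6.3, 4.5]
grip_width: 0.0002
```

```bash
python3 - <<'E'
from h import *
import ang
M=cm("wrist");im=camera("wrist");cv2.imwrite(f"pics/w5.png",im[:,:,::-1])
o=get_obs();print(o["tcp_pos"],o["contact_force"],o["t"])
ang.ang("pics/w5.png",M)
E
```

```text
[0.59756539 0.01981454 0.12260089] [-4.18595063  5.96124332  3.87050086] 6.1833
lever 25 [-0.22201213 -0.9750439   0.6198666   0.05924264] -102.82724
bar 22 [-0.06375404 -0.99796563  0.65079826  0.07540002] -93.65532
rel rad 0.16008021
```

View pics/w5.png

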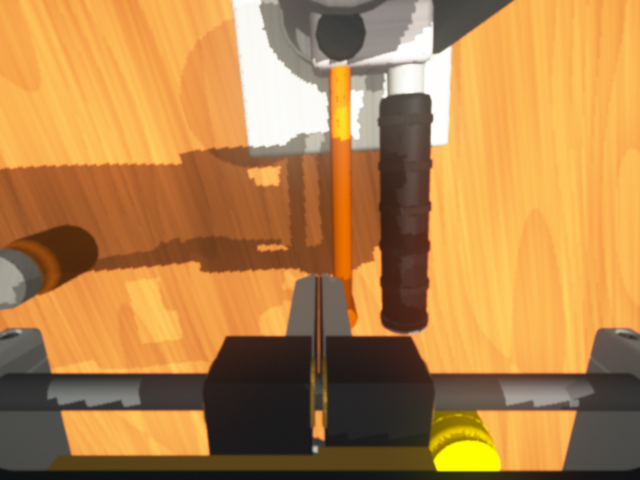

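Emit:
{"fn": "arm_command", "kwargs": {
  "deltas": [
    {"fingers": 255,"travel": [0.05,-0.01,-0.005],"delta_rot": [0,0,-0.16]},
    {"fingers": 255,"travel": [0.05,-0.01,-0.005],"delta_rot": [0,0,-0.16]},
    {"fingers": 255,"travel": [0,0,0],"delta_rot": [0,0,0]}
  ]
}}

```text
t: 6.43
tcp_pos: [0.6012, 0.0188, 0.1227]
orientation: [[0.979, -0.204, -0.003], [-0.204, -0.979, 0.001], [-0.003, -0.0, -1.0]]
contact_force: [-4.3, 2.0, 4.0]
grip_width: 0.0004
```

Emit:
{"fn": "arm_command", "kwargs": {
  "deltas": [
    {"fingers": 255,"travel": [0.04,-0.01,-0.005],"delta_rot": [0,0,-0.12]},
    {"fingers": 255,"travel": [0,0,0],"delta_rot": [0,0,0]}
  ]
}}

```text
t: 6.6
tcp_pos: [0.6014, 0.0187, 0.1226]
orientation: [[0.981, -0.192, -0.006], [-0.192, -0.981, 0.0], [-0.006, 0.001, -1.0]]
contact_force: [-9.4, 2.9, 4.9]
grip_width: 0.0004
```

```bash
python3 - <<'E'
from h import *
import ang
M=cm("wrist");im=camera("wrist");cv2.imwrite(f"pics/w6.png",im[:,:,::-1])
o=get_obs();print(o["tcp_pos"],o["contact_force"],o["orientation"].T@o["contact_force"],o["t"])
ang.ang("pics/w6.png",M)
E
```

```text
[0.60145619 0.01872983 0.12259454] [-8.3692049   2.56015831  5.94668033] [-8.74156446 -0.89866656 -5.89393395] 6.65
lever 27 [-0.19219847 -0.9813561   0.622173    0.05781847] -101.08111
bar 25 [-2.7795235e-04 -9.9999994e-01  6.5213048e-01  7.4977450e-02] -90.01592
rel rad 0.19312392
```

View pics/w6.png

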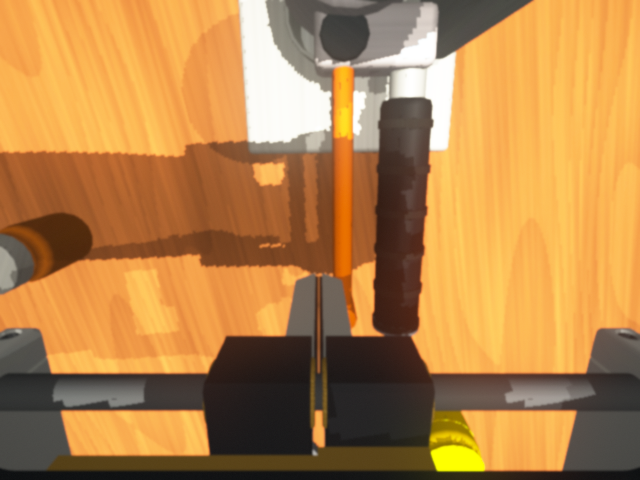

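Emit:
{"fn": "arm_command", "kwargs": {
  "deltas": [
    {"fingers": 255,"travel": [0.04,0,-0.02],"delta_rot": [0,0,0]},
    {"fingers": 255,"travel": [0,0,0],"delta_rot": [0,0,0]},
    {"fingers": 255,"travel": [0,0,0],"delta_rot": [0,0,0]}
  ]
}}

```text
t: 6.9
tcp_pos: [0.6016, 0.0187, 0.1226]
orientation: [[0.981, -0.192, -0.01], [-0.192, -0.981, 0.001], [-0.01, 0.001, -1.0]]
contact_force: [-12.5, 2.9, 5.0]
grip_width: 0.0005
```

Emit:
{"fn": "arm_command", "kwargs": {
  "deltas": [
    {"fingers": 255,"travel": [0,0,0],"delta_rot": [0,0,0]},
    {"fingers": 255,"travel": [0,0,0],"delta_rot": [0,0,0]},
    {"fingers": 255,"travel": [0,0,0],"delta_rot": [0,0,0]},
    {"fingers": 255,"travel": [0,0,0],"delta_rot": [0,0,0]},
    {"fingers": 255,"travel": [0,0,0],"delta_rot": [0,0,0]}
  ]
}}

```text
t: 7.32
tcp_pos: [0.6016, 0.0187, 0.1226]
orientation: [[0.981, -0.192, -0.01], [-0.192, -0.981, 0.001], [-0.01, 0.001, -1.0]]
contact_force: [-11.9, 2.9, 4.9]
grip_width: 0.0003
```

Emit:
{"fn": "arm_command", "kwargs": {
  "deltas": [
    {"fingers": 255,"travel": [0,0,0],"delta_rot": [0,0,0]},
    {"fingers": 255,"travel": [0,0,0],"delta_rot": [0,0,0]},
    {"fingers": 255,"travel": [0,0,0],"delta_rot": [0,0,0]},
    {"fingers": 255,"travel": [0,0,0],"delta_rot": [0,0,0]},
    {"fingers": 255,"travel": [0,0,0],"delta_rot": [0,0,0]}
  ]
}}

```text
t: 7.73
tcp_pos: [0.6016, 0.0187, 0.1226]
orientation: [[0.981, -0.192, -0.01], [-0.192, -0.981, 0.001], [-0.01, 0.001, -1.0]]
contact_force: [-11.7, 2.4, 5.3]
grip_width: 0.0001
```

Emit:
{"fn": "arm_command", "kwargs": {
  "deltas": [
    {"fingers": 255,"travel": [0,0,0],"delta_rot": [0,0,0]},
    {"fingers": 255,"travel": [0,0,0],"delta_rot": [0,0,0]},
    {"fingers": 255,"travel": [0,0,0],"delta_rot": [0,0,0]},
    {"fingers": 255,"travel": [0,0,0],"delta_rot": [0,0,0]},
    {"fingers": 255,"travel": [0,0,0],"delta_rot": [0,0,0]}
  ]
}}

```text
t: 8.15
tcp_pos: [0.6016, 0.0187, 0.1226]
orientation: [[0.981, -0.192, -0.01], [-0.192, -0.981, 0.001], [-0.01, 0.001, -1.0]]
contact_force: [-11.6, 2.3, 5.3]
grip_width: 0.0004
```

Emit:
{"fn": "arm_command", "kwargs": {
  "deltas": [
    {"fingers": 255,"travel": [0,0,0],"delta_rot": [0,0,0]},
    {"fingers": 255,"travel": [0,0,0],"delta_rot": [0,0,0]},
    {"fingers": 255,"travel": [0,0,0],"delta_rot": [0,0,0]},
    {"fingers": 255,"travel": [0,0,0],"delta_rot": [0,0,0]},
    {"fingers": 255,"travel": [0,0,0],"delta_rot": [0,0,0]}
  ]
}}

```text
t: 8.57
tcp_pos: [0.6016, 0.0187, 0.1226]
orientation: [[0.981, -0.192, -0.01], [-0.192, -0.981, 0.001], [-0.01, 0.001, -1.0]]
contact_force: [-11.7, 2.4, 4.5]
grip_width: 0.0005
```

Emit:
{"fn": "arm_command", "kwargs": {
  "deltas": [
    {"fingers": 255,"travel": [0,0,0],"delta_rot": [0,0,0]},
    {"fingers": 255,"travel": [0,0,0],"delta_rot": [0,0,0]},
    {"fingers": 255,"travel": [0,0,0],"delta_rot": [0,0,0]}
  ]
}}

```text
t: 8.82
tcp_pos: [0.6016, 0.0187, 0.1226]
orientation: [[0.981, -0.192, -0.01], [-0.192, -0.981, 0.001], [-0.01, 0.001, -1.0]]
contact_force: [-12.5, 3.3, 5.8]
grip_width: 0.0007
```

Emit:
{"fn": "arm_command", "kwargs": {
  "deltas": [
    {"fingers": 255,"travel": [-0.05,0,0],"delta_rot": [0,0,0.08]},
    {"fingers": 255,"travel": [-0.05,-0.007,0],"delta_rot": [0,0,0.16]},
    {"fingers": 255,"travel": [-0.05,-0.007,0],"delta_rot": [0,0,0.16]},
    {"fingers": 255,"travel": [-0.06,-0.007,0],"delta_rot": [0,0,0.2]},
    {"fingers": 255,"travel": [-0.07,-0.01,0],"delta_rot": [0,0,0.24]}
  ]
}}

```text
t: 9.23
tcp_pos: [0.593, 0.0217, 0.1229]
orientation: [[0.96, -0.279, -0.004], [-0.279, -0.96, -0.0], [-0.004, 0.001, -1.0]]
contact_force: [-5.0, 1.0, 0.8]
grip_width: 0.0005
```

Emit:
{"fn": "arm_command", "kwargs": {
  "deltas": [
    {"fingers": 255,"travel": [-0.08,-0.01,0],"delta_rot": [0,0,0.25]},
    {"fingers": 255,"travel": [-0.08,-0.01,0],"delta_rot": [0,0,0.25]},
    {"fingers": 255,"travel": [-0.08,-0.01,0],"delta_rot": [0,0,0.25]},
    {"fingers": 255,"travel": [-0.08,-0.01,0],"delta_rot": [0,0,0.25]},
    {"fingers": 255,"travel": [-0.08,-0.01,0],"delta_rot": [0,0,0.25]}
  ]
}}

```text
t: 9.65
tcp_pos: [0.5787, 0.0285, 0.123]
orientation: [[0.916, -0.402, -0.003], [-0.402, -0.916, -0.001], [-0.003, 0.002, -1.0]]
contact_force: [-5.2, -0.4, 0.8]
grip_width: 0.0004
```

Emit:
{"fn": "arm_command", "kwargs": {
  "deltas": [
    {"fingers": 255,"travel": [-0.08,-0.01,0],"delta_rot": [0,0,0.25]},
    {"fingers": 255,"travel": [-0.08,-0.01,0],"delta_rot": [0,0,0.25]},
    {"fingers": 255,"travel": [-0.08,-0.01,0],"delta_rot": [0,0,0.25]},
    {"fingers": 255,"travel": [-0.08,-0.01,0],"delta_rot": [0,0,0.25]},
    {"fingers": 255,"travel": [-0.08,-0.01,0],"delta_rot": [0,0,0.25]}
  ]
}}

```text
t: 10.07
tcp_pos: [0.5657, 0.0373, 0.1233]
orientation: [[0.855, -0.518, -0.002], [-0.518, -0.855, -0.001], [-0.001, 0.002, -1.0]]
contact_force: [-4.4, -0.5, 1.5]
grip_width: 0.0008
```

Emit:
{"fn": "arm_command", "kwargs": {
  "deltas": [
    {"fingers": 255,"travel": [-0.06,0,0],"delta_rot": [0,0,0.1]},
    {"fingers": 255,"travel": [-0.06,0,0],"delta_rot": [0,0,0.1]},
    {"fingers": 255,"travel": [-0.06,0,0],"delta_rot": [0,0,0.1]},
    {"fingers": 255,"travel": [-0.06,0,0],"delta_rot": [0,0,0.1]},
    {"fingers": 255,"travel": [-0.06,0,0],"delta_rot": [0,0,0.1]}
  ]
}}

```text
t: 10.48
tcp_pos: [0.5568, 0.0444, 0.1238]
orientation: [[0.827, -0.561, 0.001], [-0.561, -0.827, 0.0], [0.0, -0.001, -1.0]]
contact_force: [-0.4, -0.5, 0.4]
grip_width: 0.0005
```

Emit:
{"fn": "arm_command", "kwargs": {
  "deltas": [
    {"fingers": 255,"travel": [-0.06,0,0],"delta_rot": [0,0,0]},
    {"fingers": 255,"travel": [-0.06,0,0],"delta_rot": [0,0,0]},
    {"fingers": 255,"travel": [-0.1,0,0],"delta_rot": [0,0,0]},
    {"fingers": 255,"travel": [-0.2,0,0],"delta_rot": [0,0,0]},
    {"fingers": 255,"travel": [-0.3,0,0],"delta_rot": [0,0,0]}
  ]
}}

```text
t: 10.9
tcp_pos: [0.5328, 0.0604, 0.1239]
orientation: [[0.828, -0.561, 0.001], [-0.561, -0.828, -0.0], [0.001, -0.0, -1.0]]
contact_force: [0.7, -0.1, 1.3]
grip_width: 0.0004
```

```bash
python3 - <<'E'
from h import *
camera("wrist");im=camera("wrist");cv2.imwrite(f"pics/w7.png",im[:,:,::-1])
o=get_obs();print(o["tcp_pos"],o["contact_force"],o["t"])
E
python3 plan.py 0.51 0.05 0.2 -0.6 3
```

```text
[0.53137788 0.06138481 0.1235111 ] [-0.12138419 -0.02948845 -0.13578527] 11.0
total [-0.28505098  0.53536201 -1.91190234] rot/6deg [0.00196156 0.00709451 0.05773759]
0 [-0.095  0.178 -0.637] [0.001 0.002 0.019]
1 [-0.094  0.179 -0.637] [0.001 0.002 0.019]
2 [-0.094  0.179 -0.637] [0.001 0.002 0.019]
```

View pics/w7.png

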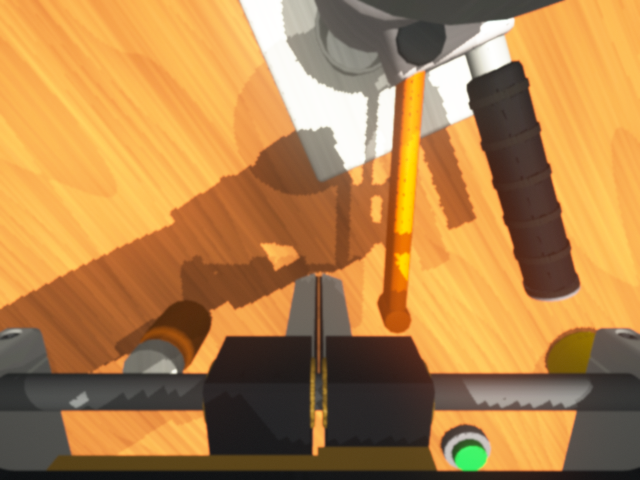

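Emit:
{"fn": "arm_command", "kwargs": {
  "deltas": [
    {"fingers": 255,"travel": [-0.1,0.18,-0.64],"delta_rot": [0,0,0]},
    {"fingers": 255,"travel": [-0.1,0.18,-0.64],"delta_rot": [0,0,0]},
    {"fingers": 255,"travel": [-0.1,0.18,-0.64],"delta_rot": [0,0,0]},
    {"fingers": 255,"travel": [0,0,0],"delta_rot": [0,0,0]}
  ]
}}

```text
t: 11.33
tcp_pos: [0.5132, 0.0487, 0.2064]
orientation: [[0.828, -0.561, 0.01], [-0.561, -0.828, -0.001], [0.009, -0.004, -1.0]]
contact_force: [0.5, -0.3, 1.1]
grip_width: 0.0005
```

```bash
python3 plan.py 0.526 -0.238 0.15 -0.6 10|head -3
```

```text
total [4.27089233 5.76016762 1.4225643 ] rot/6deg [-0.04159227 -0.08544668  0.04539849]
0 [0.427 0.576 0.142] [-0.004 -0.009  0.005]
1 [0.427 0.576 0.142] [-0.004 -0.009  0.005]
```

Emit:
{"fn": "arm_command", "kwargs": {
  "deltas": [
    {"fingers": 255,"travel": [0.43,0.58,0],"delta_rot": [0,0,0]},
    {"fingers": 255,"travel": [0.43,0.58,0],"delta_rot": [0,0,0]},
    {"fingers": 255,"travel": [0.43,0.58,0],"delta_rot": [0,0,0]},
    {"fingers": 255,"travel": [0.43,0.58,0],"delta_rot": [0,0,0]},
    {"fingers": 255,"travel": [0.43,0.58,0],"delta_rot": [0,0,0]}
  ]
}}

```text
t: 11.75
tcp_pos: [0.5167, -0.0962, 0.2]
orientation: [[0.828, -0.56, -0.0], [-0.56, -0.828, 0.0], [-0.0, 0.0, -1.0]]
contact_force: [0.1, 0.5, -0.6]
grip_width: 0.0006
```

Emit:
{"fn": "arm_command", "kwargs": {
  "deltas": [
    {"fingers": 255,"travel": [0.43,0.58,0.3],"delta_rot": [0,0,0]},
    {"fingers": 255,"travel": [0.43,0.58,0.3],"delta_rot": [0,0,0]},
    {"fingers": 255,"travel": [0.43,0.58,0.3],"delta_rot": [0,0,0]},
    {"fingers": 255,"travel": [0.43,0.57,0.3],"delta_rot": [0,0,0]},
    {"fingers": 255,"travel": [0.4,0.55,0.2],"delta_rot": [0,0,0]}
  ]
}}

```text
t: 12.17
tcp_pos: [0.5223, -0.2384, 0.1425]
orientation: [[0.828, -0.561, -0.001], [-0.561, -0.828, 0.001], [-0.002, 0.0, -1.0]]
contact_force: [0.3, -0.2, 0.7]
grip_width: 0.0006
```

```bash
python3 - <<'E'
from h import *
camera("wrist");camera("wrist");M=cm("wrist");im=camera("wrist");cv2.imwrite(f"pics/w8.png",im[:,:,::-1])
o=get_obs();print(o["tcp_pos"],o["contact_force"],o["t"])
h=cv2.cvtColor(im,cv2.COLOR_RGB2HSV);m=cv2.inRange(h,(50,120,60),(80,255,255));n,l,s,c=cv2.connectedComponentsWithStats(m)
for i in range(1,n):
    if s[i,4]>60:print(s[i],c[i],onz("wrist",c[i],.015,M),onz("wrist",c[i],.025,M))
im=camera("top");cv2.imwrite(f"pics/top8.png",im[:,:,::-1])
E
```

```text
[ 0.52230164 -0.23812513  0.14302535] [ 0.58627239 -0.1825774   0.10274695] 12.3167
[ 302  204   38   37 1078] [320.63729128 222.16141002] [ 0.52655043 -0.23740227  0.015     ] [ 0.52784279 -0.23543873  0.025     ]
```

View pics/w8.png

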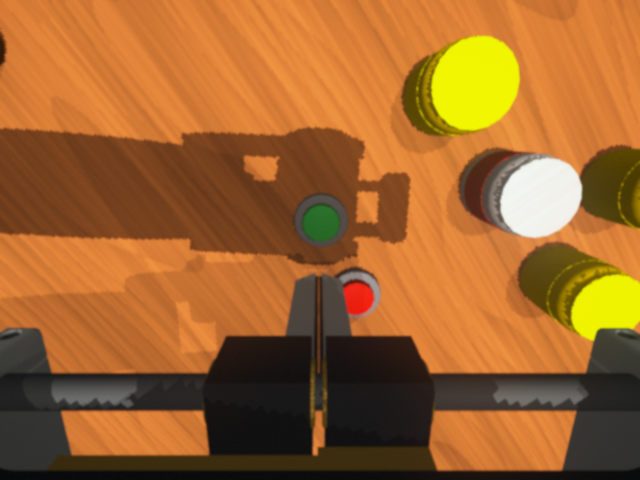

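View pics/top8.png

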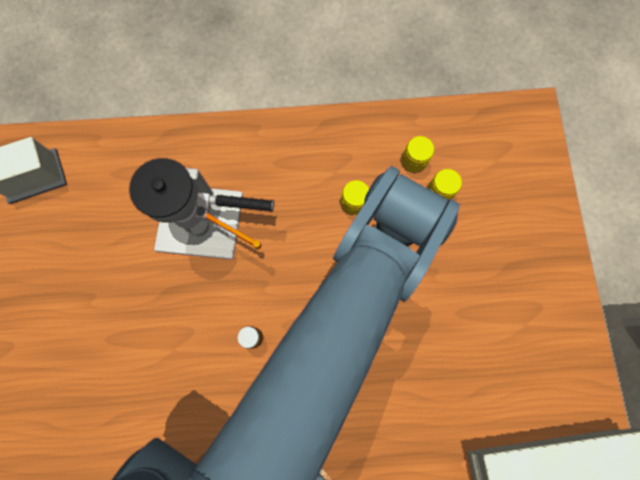

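Emit:
{"fn": "arm_command", "kwargs": {
  "deltas": [
    {"fingers": 255,"travel": [0.04,-0.04,0.5],"delta_rot": [0,0,0]},
    {"fingers": 255,"travel": [0.04,-0.03,0.6],"delta_rot": [0,0,0]},
    {"fingers": 255,"travel": [0,0,0.6],"delta_rot": [0,0,0]},
    {"fingers": 255,"travel": [0,0,0.5],"delta_rot": [0,0,0]},
    {"fingers": 255,"travel": [0,0,0.3],"delta_rot": [0,0,0]}
  ]
}}

```text
t: 12.78
tcp_pos: [0.5265, -0.2345, 0.0426]
orientation: [[0.829, -0.559, -0.002], [-0.559, -0.829, 0.002], [-0.003, -0.0, -1.0]]
contact_force: [-0.5, 0.1, -0.6]
grip_width: 0.0004
```

Emit:
{"fn": "arm_command", "kwargs": {
  "deltas": [
    {"fingers": 255,"travel": [0,0,0.05],"delta_rot": [0,0,0]},
    {"fingers": 255,"travel": [0,0,0.05],"delta_rot": [0,0,0]},
    {"fingers": 255,"travel": [0,0,0.05],"delta_rot": [0,0,0]},
    {"fingers": 255,"travel": [0,0,0],"delta_rot": [0,0,0]}
  ]
}}

```text
t: 13.12
tcp_pos: [0.5281, -0.2371, 0.0397]
orientation: [[0.828, -0.56, 0.002], [-0.56, -0.828, -0.001], [0.002, 0.0, -1.0]]
contact_force: [-0.1, 0.5, 0.1]
grip_width: 0.0003
```

```bash
python3 - <<'E'
from h import *
M=cm("wrist");im=camera("wrist");cv2.imwrite(f"pics/w9.png",im[:,:,::-1])
o=get_obs();print(o["tcp_pos"],o["contact_force"],o["t"])
E
```

```text
[ 0.52812153 -0.23723837  0.03983084] [ 0.5800388  -0.98787275 -0.27042368] 13.1667
```

View pics/w9.png

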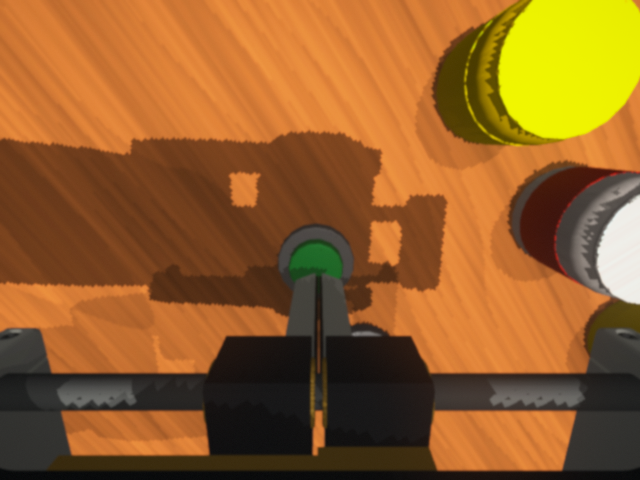

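Emit:
{"fn": "arm_command", "kwargs": {
  "deltas": [
    {"fingers": 255,"travel": [-0.02,0,0.1],"delta_rot": [0,0,0]},
    {"fingers": 255,"travel": [-0.02,0,0.05],"delta_rot": [0,0,0]},
    {"fingers": 255,"travel": [0,0,0.05],"delta_rot": [0,0,0]},
    {"fingers": 255,"travel": [0,0,0.05],"delta_rot": [0,0,0]},
    {"fingers": 255,"travel": [0,0,0],"delta_rot": [0,0,0]}
  ]
}}

```text
t: 13.58
tcp_pos: [0.5256, -0.2357, 0.028]
orientation: [[0.828, -0.561, -0.001], [-0.561, -0.828, 0.001], [-0.001, -0.0, -1.0]]
contact_force: [-0.6, -0.6, -0.3]
grip_width: -0.0001
```

Emit:
{"fn": "arm_command", "kwargs": {
  "deltas": [
    {"fingers": 255,"travel": [0,0,0.05],"delta_rot": [0,0,0]},
    {"fingers": 255,"travel": [0,0,0.05],"delta_rot": [0,0,0]},
    {"fingers": 255,"travel": [0,0,0],"delta_rot": [0,0,0]}
  ]
}}

```text
t: 13.83
tcp_pos: [0.5257, -0.2358, 0.0241]
orientation: [[0.828, -0.561, -0.001], [-0.561, -0.828, 0.0], [-0.001, 0.0, -1.0]]
contact_force: [-0.4, 0.6, -0.4]
grip_width: 0.0008
```

Emit:
{"fn": "arm_command", "kwargs": {
  "deltas": [
    {"fingers": 255,"travel": [0,0,0.05],"delta_rot": [0,0,0]},
    {"fingers": 255,"travel": [0,0,0.05],"delta_rot": [0,0,0]},
    {"fingers": 255,"travel": [0,0,0],"delta_rot": [0,0,0]}
  ]
}}

```text
t: 14.08
tcp_pos: [0.5257, -0.2358, 0.0201]
orientation: [[0.828, -0.561, -0.001], [-0.561, -0.828, 0.0], [-0.001, -0.0, -1.0]]
contact_force: [-0.7, -0.3, -0.0]
grip_width: 0.0007
```

Emit:
{"fn": "arm_command", "kwargs": {
  "deltas": [
    {"fingers": 255,"travel": [0,0,0.05],"delta_rot": [0,0,0]},
    {"fingers": 255,"travel": [0,0,0.05],"delta_rot": [0,0,0]},
    {"fingers": 255,"travel": [0,0,0],"delta_rot": [0,0,0]}
  ]
}}

```text
t: 14.33
tcp_pos: [0.5257, -0.2357, 0.0161]
orientation: [[0.828, -0.561, -0.001], [-0.561, -0.828, 0.0], [-0.001, -0.0, -1.0]]
contact_force: [-0.5, 0.5, 0.4]
grip_width: 0.0005
```

```bash
python3 - <<'E'
from h import *
print(tcp_to_tips() if callable(tcp_to_tips) else tcp_to_tips)
M=cm("wrist");im=camera("wrist");cv2.imwrite(f"pics/w10.png",im[:,:,::-1])
o=get_obs();print(o["tcp_pos"],o["contact_force"],o["t"])
im=camera("scene")[:,:,::-1];cv2.imwrite("pics/s10.png",cv2.resize(im[170:320,200:400],(800,600),interpolation=cv2.INTER_CUBIC))
E
```

```text
0.008
[ 0.52577751 -0.23579549  0.01626046] [0.27060691 0.42964715 0.41818722] 14.3833
```

View pics/w10.png

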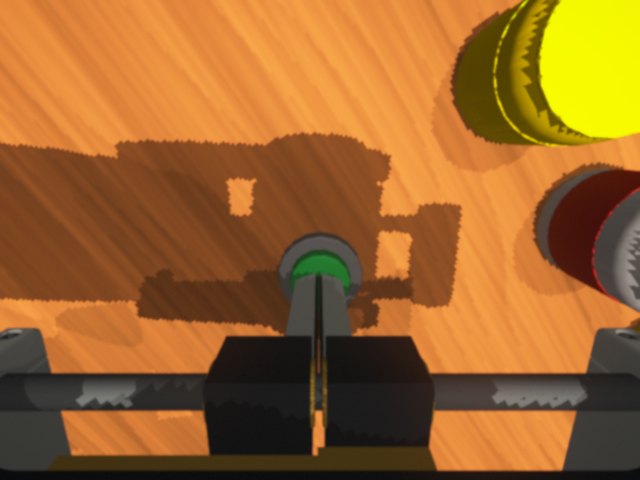

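View pics/s10.png

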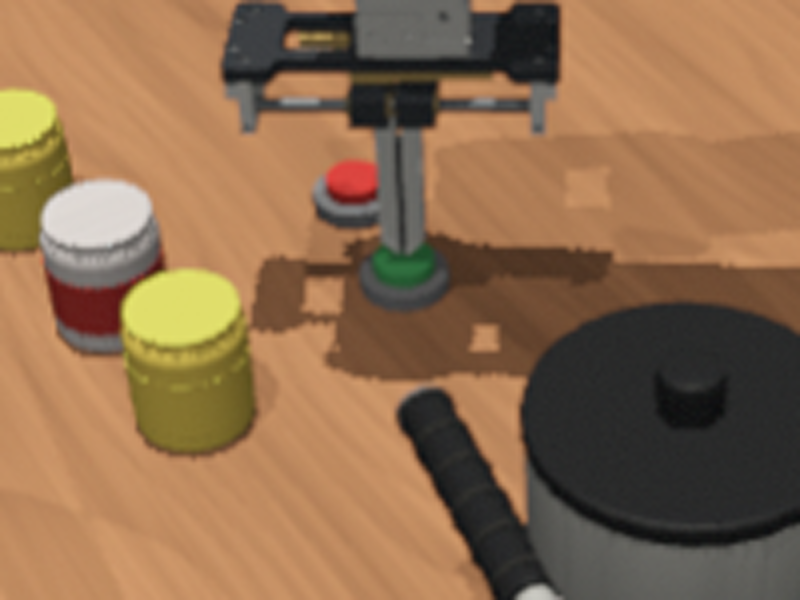

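Emit:
{"fn": "arm_command", "kwargs": {
  "deltas": [
    {"fingers": 255,"travel": [0,0,0.04],"delta_rot": [0,0,0]},
    {"fingers": 255,"travel": [0,0,0],"delta_rot": [0,0,0]}
  ]
}}

```text
t: 14.6
tcp_pos: [0.5259, -0.2359, 0.0148]
orientation: [[0.828, -0.561, -0.0], [-0.561, -0.828, 0.0], [-0.0, -0.0, -1.0]]
contact_force: [0.4, 0.6, 0.3]
grip_width: 0.0008
```

Emit:
{"fn": "arm_command", "kwargs": {
  "deltas": [
    {"fingers": 255,"travel": [0,0,0.04],"delta_rot": [0,0,0]},
    {"fingers": 255,"travel": [0,0,0],"delta_rot": [0,0,0]}
  ]
}}

```text
t: 14.77
tcp_pos: [0.5258, -0.2358, 0.0131]
orientation: [[0.828, -0.561, -0.0], [-0.561, -0.828, 0.0], [-0.0, -0.0, -1.0]]
contact_force: [-0.2, -0.8, 0.3]
grip_width: 0.0001
```

```bash
python3 - <<'E'
from h import *
M=cm("wrist");im=camera("wrist");cv2.imwrite(f"pics/w11.png",cv2.resize(im[220:340,240:400,::-1],(800,600)))
o=get_obs();print(o["tcp_pos"],o["contact_force"],o["joint_torque"],o["t"])
p=np.array(o["tcp_pos"]);R=np.array(o["orientation"])
for v in [(0,0,.008),(.0125,-.008,.008),(-.0125,-.008,.008),(0,0,0)]: print(v,proj("wrist",p+R@np.array(v),M))
h=cv2.cvtColor(im,cv2.COLOR_RGB2HSV);m=cv2.inRange(h,(50,120,40),(80,255,255));ys,xs=np.nonzero(m);print(xs.min(),xs.max(),ys.min(),ys.max())
for z in(.003,.006,.009,.012,.015):
  print(z,(onz("wrist",(xs.max(),272),z,M)-onz("wrist",(xs.min(),272),z,M)), R.T@(onz("wrist",(319,ys.min()),z,M)-p))
# triangulate green from saved wrist w8-like view: use size
E
```

```text
[ 0.52586371 -0.23584003  0.01318144] [0.26555847 0.22061405 0.47629372] [-1.03101722e-02 -3.81487405e+01 -2.57555097e+01  6.14736602e-02
  9.47287859e-03  9.79818219e-05] 14.8167
(0, 0, 0.008) [[317.20159414 273.73724974]]
(0.0125, -0.008, 0.008) [[337.70770756 261.47021012]]
(-0.0125, -0.008, 0.008) [[296.67179678 261.47185957]]
(0, 0, 0) [[317.16088379 278.73218287]]
290 349 252 294
0.003 [ 0.03035644 -0.02054706  0.        ] [ 0.0011045  -0.0133534   0.01018078]
0.006 [ 0.02990769 -0.02024332  0.        ] [ 0.00109821 -0.01433331  0.00718076]
0.009 [ 0.02945895 -0.01993958  0.        ] [ 0.00109193 -0.01531321  0.00418074]
0.012 [ 0.0290102  -0.01963585  0.        ] [ 0.00108564 -0.01629312  0.00118072]
0.015 [ 0.02856146 -0.01933211  0.        ] [ 0.00107936 -0.01727302 -0.0018193 ]
```

View pics/w11.png

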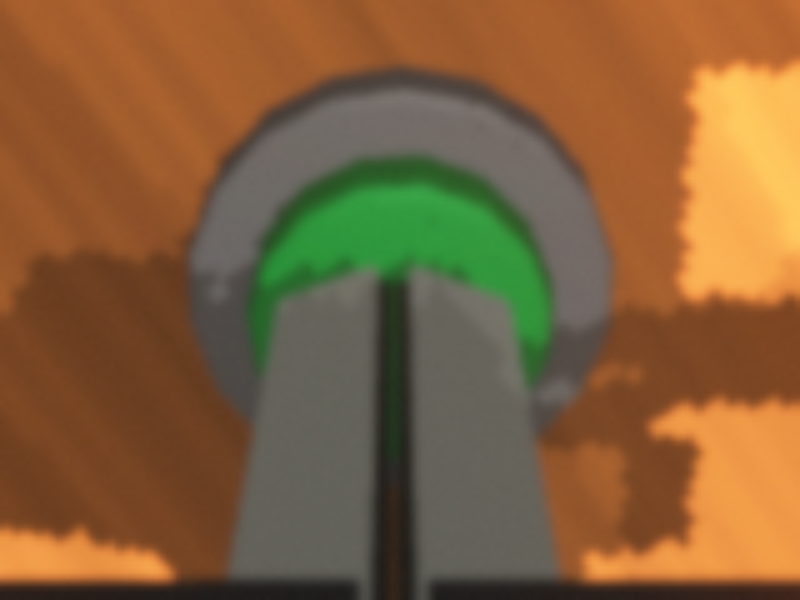

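Emit:
{"fn": "arm_command", "kwargs": {
  "deltas": [
    {"fingers": 255,"travel": [0,0,0.03],"delta_rot": [0,0,0]},
    {"fingers": 255,"travel": [0,0,0],"delta_rot": [0,0,0]}
  ]
}}

```text
t: 14.98
tcp_pos: [0.5259, -0.2359, 0.012]
orientation: [[0.828, -0.561, -0.0], [-0.561, -0.828, 0.0], [-0.0, 0.0, -1.0]]
contact_force: [-0.1, -0.2, 0.4]
grip_width: 0.0005
```

Emit:
{"fn": "arm_command", "kwargs": {
  "deltas": [
    {"fingers": 255,"travel": [0,0,0.03],"delta_rot": [0,0,0]},
    {"fingers": 255,"travel": [0,0,0],"delta_rot": [0,0,0]}
  ]
}}

```text
t: 15.15
tcp_pos: [0.5259, -0.2359, 0.0108]
orientation: [[0.828, -0.561, -0.0], [-0.561, -0.828, 0.0], [-0.0, -0.0, -1.0]]
contact_force: [-0.8, 0.3, -1.2]
grip_width: 0.0004
```

Emit:
{"fn": "arm_command", "kwargs": {
  "deltas": [
    {"fingers": 255,"travel": [0,0,0.03],"delta_rot": [0,0,0]},
    {"fingers": 255,"travel": [0,0,0],"delta_rot": [0,0,0]}
  ]
}}

```text
t: 15.32
tcp_pos: [0.5259, -0.2358, 0.0096]
orientation: [[0.828, -0.561, -0.0], [-0.561, -0.828, 0.0], [-0.0, -0.0, -1.0]]
contact_force: [-0.7, -1.0, -0.3]
grip_width: 0.0005
```

```bash
python3 - <<'E'
from h import *
M=cm("wrist");im=camera("wrist");cv2.imwrite(f"pics/w12.png",cv2.resize(im[220:340,240:400,::-1],(800,600)))
im=camera("scene")[:,:,::-1];cv2.imwrite("pics/s12.png",cv2.resize(im[200:275,250:350],(800,600),interpolation=cv2.INTER_CUBIC))
E
```

```text
(no output)
```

View pics/w12.png

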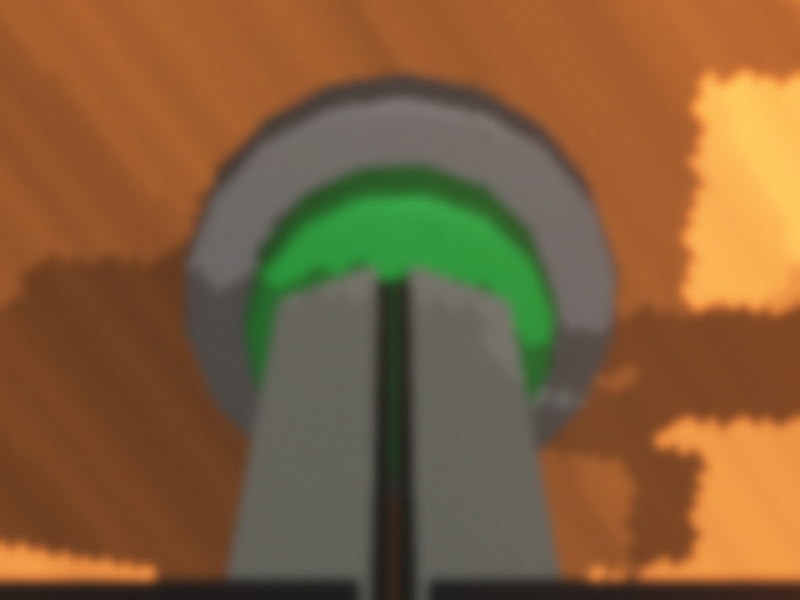

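View pics/s12.png

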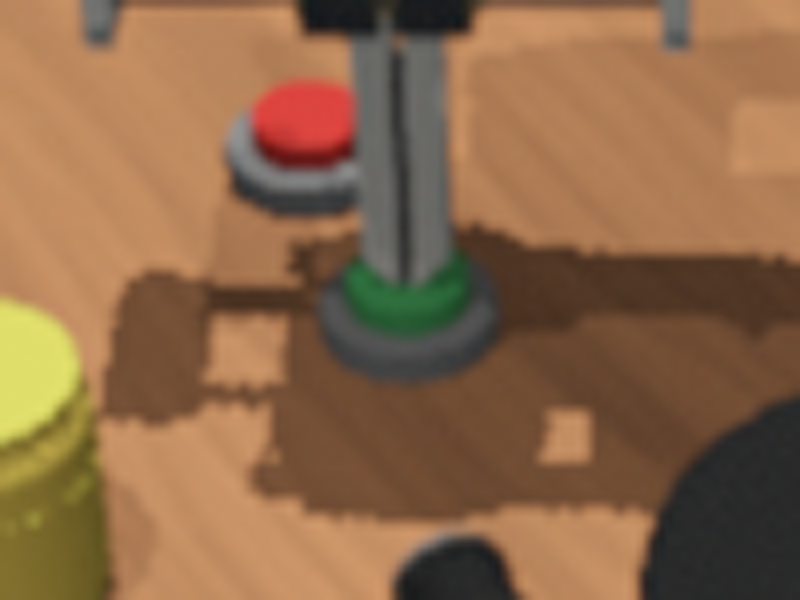

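Emit:
{"fn": "arm_command", "kwargs": {
  "deltas": [
    {"fingers": 255,"travel": [0,0,0.03],"delta_rot": [0,0,0]},
    {"fingers": 255,"travel": [0,0,0.03],"delta_rot": [0,0,0]},
    {"fingers": 255,"travel": [0,0,0],"delta_rot": [0,0,0]}
  ]
}}

```text
t: 15.67
tcp_pos: [0.5261, -0.2361, 0.0074]
orientation: [[0.828, -0.561, 0.0], [-0.561, -0.828, -0.0], [0.0, -0.0, -1.0]]
contact_force: [-0.6, -0.3, 1.7]
grip_width: 0.0005
```

Emit:
{"fn": "arm_command", "kwargs": {
  "deltas": [
    {"fingers": 255,"travel": [0,0,0.03],"delta_rot": [0,0,0]},
    {"fingers": 255,"travel": [0,0,0],"delta_rot": [0,0,0]}
  ]
}}

```text
t: 15.83
tcp_pos: [0.5261, -0.2361, 0.0062]
orientation: [[0.828, -0.561, 0.0], [-0.561, -0.828, -0.0], [0.0, -0.0, -1.0]]
contact_force: [-0.2, 0.5, 2.0]
grip_width: 0.0004
```

Emit:
{"fn": "arm_command", "kwargs": {
  "deltas": [
    {"fingers": 255,"travel": [0,0,0.03],"delta_rot": [0,0,0]},
    {"fingers": 255,"travel": [0,0,0.03],"delta_rot": [0,0,0]},
    {"fingers": 255,"travel": [0,0,0],"delta_rot": [0,0,0]}
  ]
}}

```text
t: 16.08
tcp_pos: [0.5262, -0.2361, 0.0039]
orientation: [[0.828, -0.561, 0.0], [-0.561, -0.828, -0.0], [0.0, -0.0, -1.0]]
contact_force: [0.9, 0.7, 3.5]
grip_width: 0.0002
```

Emit:
{"fn": "arm_command", "kwargs": {
  "deltas": [
    {"fingers": 255,"travel": [0,0,0.03],"delta_rot": [0,0,0]},
    {"fingers": 255,"travel": [0,0,0.03],"delta_rot": [0,0,0]},
    {"fingers": 255,"travel": [0,0,0],"delta_rot": [0,0,0]}
  ]
}}

```text
t: 16.33
tcp_pos: [0.5262, -0.2361, 0.0019]
orientation: [[0.828, -0.561, 0.0], [-0.561, -0.828, -0.0], [0.0, 0.0, -1.0]]
contact_force: [-1.4, 0.8, 6.9]
grip_width: 0.0006
```

Emit:
{"fn": "arm_command", "kwargs": {
  "deltas": [
    {"fingers": 255,"travel": [0,0,0.03],"delta_rot": [0,0,0]},
    {"fingers": 255,"travel": [0,0,0.02],"delta_rot": [0,0,0]},
    {"fingers": 255,"travel": [0,0,0],"delta_rot": [0,0,0]}
  ]
}}

```text
t: 16.58
tcp_pos: [0.5263, -0.2361, 0.0017]
orientation: [[0.828, -0.56, -0.001], [-0.56, -0.828, 0.0], [-0.001, 0.0, -1.0]]
contact_force: [-7.4, 3.5, 19.3]
grip_width: 0.0008
```

```bash
python3 - <<'E'
from h import *
im=camera("scene")[:,:,::-1];cv2.imwrite("pics/s13.png",cv2.resize(im[200:275,250:350],(800,600),interpolation=cv2.INTER_CUBIC))
o=get_obs();print(o["tcp_pos"],o["contact_force"],o["t"])
E
```

```text
[ 0.52626949 -0.2361103   0.00165638] [-6.57952664  4.42328855 19.89257063] 16.6333
```

View pics/s13.png

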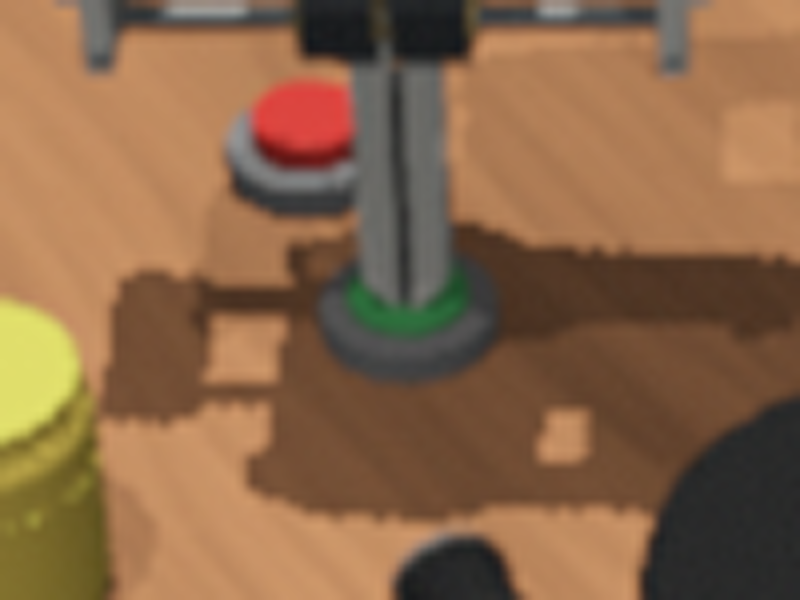

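The cap is bottomed: force rose to 20 N with no further travel, and in the picture it sits nearly flush with its housing at (405,300). Letting go.

Emit:
{"fn": "arm_command", "kwargs": {
  "deltas": [
    {"fingers": 255,"travel": [0,0,-0.1],"delta_rot": [0,0,0]},
    {"fingers": 255,"travel": [0,0,-0.1],"delta_rot": [0,0,0]},
    {"fingers": 255,"travel": [0,0,-0.15],"delta_rot": [0,0,0]},
    {"fingers": 255,"travel": [0,0,-0.3],"delta_rot": [0,0,0]},
    {"fingers": 255,"travel": [0,0,-0.6],"delta_rot": [0,0,0]}
  ]
}}

```text
t: 17.05
tcp_pos: [0.5236, -0.2344, 0.0472]
orientation: [[0.828, -0.561, -0.005], [-0.561, -0.828, 0.004], [-0.007, -0.0, -1.0]]
contact_force: [0.1, 0.2, -0.2]
grip_width: 0.0005
```

Emit:
{"fn": "arm_command", "kwargs": {
  "deltas": [
    {"fingers": 255,"travel": [0,0,-0.8],"delta_rot": [0,0,0]},
    {"fingers": 255,"travel": [0,0,-0.8],"delta_rot": [0,0,0]},
    {"fingers": 255,"travel": [0,0,-0.8],"delta_rot": [0,0,0]},
    {"fingers": 255,"travel": [0,0,-0.3],"delta_rot": [0,0,0]},
    {"fingers": 255,"travel": [0,0,0],"delta_rot": [0,0,0]}
  ]
}}

```text
t: 17.47
tcp_pos: [0.5279, -0.2373, 0.1614]
orientation: [[0.828, -0.561, 0.006], [-0.561, -0.828, -0.004], [0.007, 0.0, -1.0]]
contact_force: [0.6, -0.0, 0.4]
grip_width: 0.0007
```

Emit:
{"fn": "arm_command", "kwargs": {
  "deltas": [
    {"fingers": 255,"travel": [0,0,0],"delta_rot": [0,0,0]},
    {"fingers": 255,"travel": [0,0,0],"delta_rot": [0,0,0]},
    {"fingers": 255,"travel": [0,0,0],"delta_rot": [0,0,0]},
    {"fingers": 255,"travel": [0,0,0],"delta_rot": [0,0,0]}
  ]
}}

```text
t: 17.8
tcp_pos: [0.5249, -0.2352, 0.1551]
orientation: [[0.828, -0.561, -0.003], [-0.561, -0.828, 0.002], [-0.004, -0.0, -1.0]]
contact_force: [0.1, -0.6, -0.5]
grip_width: 0.0002
```

```bash
python3 - <<'E'
from h import *
for n in("scene","top"):
    im=camera(n);cv2.imwrite(f"pics/{n}14.png",im[:,:,::-1])
o=get_obs();print(o["tcp_pos"],o["contact_force"],o["t"])
E
```

```text
[ 0.52536766 -0.23553037  0.15593234] [0.29585209 0.03580698 0.72441508] 17.9
```

View pics/scene14.png

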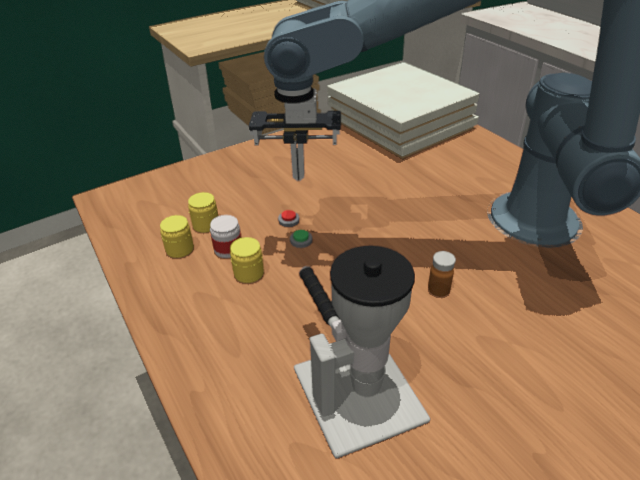

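View pics/top14.png

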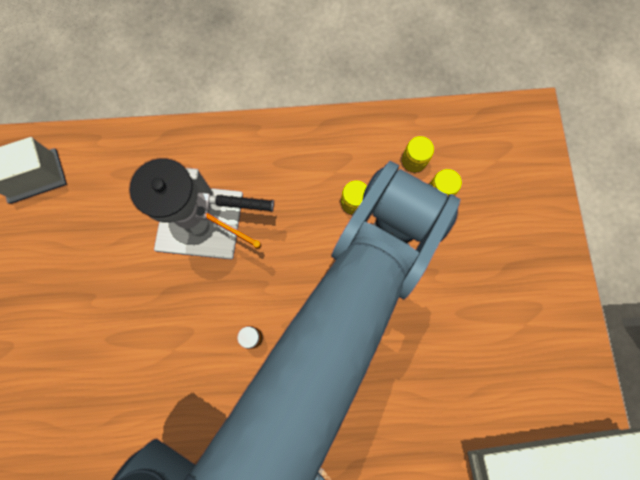

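```bash
python3 - <<'E'
from h import *
d=np.load("pics/w2.npz");M=tuple(d[k] for k in d.files)
a=onz("wrist",(389.5+3.5,100-0),.143,M);L=[]
for r,x in((76,393),(100,391.5),(124,390.5),(148,389),(172,388),(184,387)):L.append(onz("wrist",(x,r),.143,M)[:2])
v=cv2.fitLine(np.array(L,np.float32),cv2.DIST_L2,0,.01,.01).ravel()
print(np.degrees(np.arctan2(v[1],v[0])))
E
```

```text
55.54931
```

```bash
python3 -c "
from rig import close_job;print(close_job())"
```

```text
the job is handed in; nothing more can be done
None
```

I finished the lever check, pressed and released the green button, and handed the job in at about 18 s. No verdict was reported.

- **Lever in:** I pressed with the back of the closed fingers until it stopped moving. A further 1.6 mm of command gave only 0.2 mm of motion, and the wrist force reached about 12 N. The camera measured a swing of about 0.41 rad, taken just before the final push, against the 0.42 rad stop. I held it there for about 2 s.
- **Lever out:** I eased it back over about 1.5 s. After clearing it, the contact force was about zero and the pictures show it fully out.
- **Green button:** I pressed it until it bottomed; the force reached about 20 N with no more travel. Then I let go and lifted clear.
- **At hand-in:** The last pictures show both buttons up and the shaker and tin where they stood. The robot was touching nothing. The cup was hidden from the cameras, so I could not see it; nothing went near it.

**Readings that disagreed:**
- The fingers met the green cap about 15 mm lower than the stated 8 mm fingertip offset and my camera estimate of its height predicted. I found it by force instead.
- The force reading showed sideways and upward parts of up to about 6 N while pressing the lever, probably friction.
- My automatic measurement of the bar's direction in the wrist pictures was unreliable. I relied on the force instead.

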